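# Load the tube warmer and snap its cover on

## Robot

A 6-joint arm with a two-finger parallel gripper is mounted at the origin on a cart in front of the work surface, level with it; the furniture and walls round the work are solid. World frame = base frame: x ahead of the robot, y to its left, z up, the work surface at z = 0. Lengths are in m, angles in rad, forces in N, time in s.
With the tool pointing down it reaches from about 0.375 to 0.9 m from the base axis. Payload 3.1 kg.
Tool frame: the origin (TCP) lies between the finger pads; the fingertips stand manip.finger_overhang ahead of it and the grasp point (between the pads) lies 5 mm behind it (manip.finger_overhang is the distance from the TCP to the fingertips, in m); z points along the fingers, y is the line along which they close (so a half turn about z gives the same grasp; the last joint's range is limited). The gripper opens to 85 mm and grips with 20 to 120 N. Pads are 22 mm wide; open, the fingers measure 114 mm over their backs; the gripper's body (76 mm by 85 mm) begins 54 mm behind the grasp point. The pads swing forward as they close: fully open they stand 13 mm farther back than shut.
Start: joints at [1.137, 0.527, 1.433, -0, 1.181, -0.178], TCP at [0.158, 0.605, 0.245] pointing down, gripper open.
Joint ranges: [-3.08, 3.08], [-0.75, 2.2], [0.22, 2.44], [-1.43, 4.57], [0, 2.65], [-2.85, 2.85]. Speed limits (rad/s): [2.79, 2.79, 3.14, 3.14, 3.14, 3.14].

## Interface

Orientations are given as a unit quaternion [x, y, z, w].
In Python, from station import manip gives the robot as it stands.
- The arm moves only by the tool drive_tool, never from a script. Its argument "plan" is a list of rows, each a list of 7 numbers: the shift along the tool's x, y, z in m, then the turn, a rotation vector about the tool's x, y, z in degrees, then the opening, from -1 (shut) to 1 (fully open). In form: [[x, y, z, wx, wy, wz, gripper], ...]. A call has 1 to 10 rows; each row shifts and turns the commanded pose from where the row before left it, along the tool's axes as they then stand; what a row does not reach is not made up. A row lasts 1/10 s, in which the tool goes at most 50 mm and 8.59 degrees, less where a joint would pass 70% of its speed; a pose out of reach is approached as far as the arm can. A call is refused whole if a number of a shift passes 0.05 or a number of a turn 8.59, either way. A call with a gripper value outside its range is refused whole. The fingers move at their own pace and stop on an object; "newtons" is the grip in N (left out, the last holds). Time passes only in rows, so rows that do not move let the fingers close. It gives the time, the measured TCP pose, the force, the opening and the grip force at its end, in the units of the state.
- manip.sense(): the state, without advancing time (a new reading comes with each control period).
- manip.snapshot(name): name is "scene" or "top" or "wrist"; returns a dict with "image" (420x560x3 uint8, red, green, blue), "z_map" (420x560 float32, m along the optical axis (not along the pixel's ray), 0 where there is no reading), "fov_y" (degrees; the focal length in pixels is half the picture's height over the tangent of half this angle, whatever the lens; pixels are square), "cx", "cy" (the principal point, pixels), "k1" (the pictures are not rectified: a ray, as slopes to the right and down, at radius r is drawn at 1 + k1 r^2 times it, then the intrinsics apply), "extrinsics" (4x4, takes a point from camera to world coordinates); the wrist camera has in their place "mount" (4x4, takes a point from camera to tool coordinates, whose origin is the TCP and whose axes are the flange's). Camera axes: x right, y up, looking along -z (the intrinsics and any distortion apply to the point x, -y, -z); pixel columns grow to the right and rows downward; lengths in m; the calibration is good to about 2 mm. A picture is of the moment at which its call begins: read the wrist's pose just before it.
- manip.sign_off(): hands the job in; it is judged then, once.
The state is a dict: "t": time; "q": joint angles; "qd": joint speeds; "tau": joint torques, N m; "tcp_pos": TCP position; "tool_rot": TCP orientation; "force": force on the tool from outside, world axes, zero at the start; "ft_torque": the same for the moment, N m; "finger_gap": opening from 0.0 (shut) to 1.0 (fully open); "gripper_force": force on a finger pad.
Only numpy, scipy, OpenCV 4.12 (cv2) and the standard library are available. Lean on these libraries where they do the work, as an engineer would, in place of code of your own. Each camera call takes 0.05 s, during which the arm holds its last target. There are 200 camera calls.

## Task

Lay every sample tube that lies on the worktop into the white tube warmer, one to a lane. Then set the clear cover over them with its blue grip bar running along the lanes and press it down corner by corner until all four orange catches have clicked over its rim. When the cover is on, turn the black dial so that its white pointer line points at the green mark, and leave the sample cups and the bottle standing where they are.

Things in the scene. Friction and masses are not known exactly. Their poses are not given: they have to be found in the camera images.
- warmer: Tube warmer, fixed: white slab 210 mm (x) by 327 mm (y), its deck 24 mm above the worktop; place and yaw vary. Origin: underside, below the middle of the four lanes. Lanes run along its x; the dial is towards its +y (slab from y = -116 to +211 mm). Short leaning steel pins outside the lanes guide the cover's rim (about 1.5 mm play).
- cover: Loose clear hood, hollow, 0.2 to 0.33 kg, white rim 174 by 174 mm, 38 mm high without grip. Origin: centre of underside; x along the grip bar. Goes on either way round, its x along the warmer's x, centre over centre. Home: underside 24 to 26 mm above the worktop; unpressed it rests on the sloping catches about 13 mm higher, and bumpers lift corners that are not caught.
- cover_grip (a point): Middle of the cover's blue grip bar (80 mm along the cover's x, 16 mm wide, 24 mm high, its top 62 mm above the cover's underside); this point is 54 mm above the underside.
- dial (a joint): Black bar knob on the warmer's console, rad. 0: white pointer line points to the warmer's -x; grows clockwise seen from above (1.57 points to the warmer's +y), range 0 to 4. The green mark is at 2.0; set within 0.1. It stays where it is left, held by a friction of 0.06 N m.
- dial_grip (a point): On the dial's axis at the height to grip, 61 mm above the worktop; knob's bar is 46 mm long, 14 mm wide, 32 mm high (top 68 mm above the worktop), and runs along the pointer; flange 48 mm across below it. Axis at x = 0, y = 154 mm of the warmer.
- corner_1 (a point): Orange dot on the cover's top at a corner, where to press: x = -60, y = -58 mm of the cover, 38 mm above its underside, so 62 to 64 mm above the worktop when clicked home. Clicks at about 8 to 12 N straight down (16 N is ample); the last two go down nearly together. A press may lift the diagonal corner: check and go round again.
- catch_1 (a joint): Orange spring catch on the warmer at x = -58, y = -87 mm, m: 0 sprung fully in, grows as the cover's rim pushes it outward (up to 9 mm); back near 0 (under 1.5 mm) with the cover's corner down means clicked.
- corner_2 (a point): Orange dot on the cover's top at a corner, where to press: x = +60, y = -58 mm of the cover, 38 mm above its underside, so 62 to 64 mm above the worktop when clicked home. Clicks at about 8 to 12 N straight down (16 N is ample); the last two go down nearly together. A press may lift the diagonal corner: check and go round again.
- catch_2 (a joint): Orange spring catch on the warmer at x = +58, y = -87 mm, m: 0 sprung fully in, grows as the cover's rim pushes it outward (up to 9 mm); back near 0 (under 1.5 mm) with the cover's corner down means clicked.
- corner_3 (a point): Orange dot on the cover's top at a corner, where to press: x = -60, y = +58 mm of the cover, 38 mm above its underside, so 62 to 64 mm above the worktop when clicked home. Clicks at about 8 to 12 N straight down (16 N is ample); the last two go down nearly together. A press may lift the diagonal corner: check and go round again.
- catch_3 (a joint): Orange spring catch on the warmer at x = -58, y = +87 mm, m: 0 sprung fully in, grows as the cover's rim pushes it outward (up to 9 mm); back near 0 (under 1.5 mm) with the cover's corner down means clicked.
- corner_4 (a point): Orange dot on the cover's top at a corner, where to press: x = +60, y = +58 mm of the cover, 38 mm above its underside, so 62 to 64 mm above the worktop when clicked home. Clicks at about 8 to 12 N straight down (16 N is ample); the last two go down nearly together. A press may lift the diagonal corner: check and go round again.
- catch_4 (a joint): Orange spring catch on the warmer at x = +58, y = +87 mm, m: 0 sprung fully in, grows as the cover's rim pushes it outward (up to 9 mm); back near 0 (under 1.5 mm) with the cover's corner down means clicked.
- lane_1 (a point): Lane 1 of the warmer (x = 0, y = -60 mm, 44.5 mm up): where the middle of the glass of a tube laid in it comes (within 10 mm along the lane), cap to either side. Two U-cradles 24 mm either side, 14 mm long, slots 18 mm wide, floor 38 mm and cheeks 46 mm above the worktop; between them open down to the deck, so fingers fit there.
- lane_2 (a point): Lane 2 of the warmer (x = 0, y = -20 mm, 44.5 mm up): where the middle of the glass of a tube laid in it comes (within 10 mm along the lane), cap to either side. Two U-cradles 24 mm either side, 14 mm long, slots 18 mm wide, floor 38 mm and cheeks 46 mm above the worktop; between them open down to the deck, so fingers fit there.
- lane_3 (a point): Lane 3 of the warmer (x = 0, y = +20 mm, 44.5 mm up): where the middle of the glass of a tube laid in it comes (within 10 mm along the lane), cap to either side. Two U-cradles 24 mm either side, 14 mm long, slots 18 mm wide, floor 38 mm and cheeks 46 mm above the worktop; between them open down to the deck, so fingers fit there.
- lane_4 (a point): Lane 4 of the warmer (x = 0, y = +60 mm, 44.5 mm up): where the middle of the glass of a tube laid in it comes (within 10 mm along the lane), cap to either side. Two U-cradles 24 mm either side, 14 mm long, slots 18 mm wide, floor 38 mm and cheeks 46 mm above the worktop; between them open down to the deck, so fingers fit there.
- vial_1: Capped sample tube, 100 mm long, 20 g, lying on the worktop, rolls only a little. Origin: on its axis at the round bottom end; z along its axis to the cap. Glass 13 mm across from 0 to 82 mm, coloured cap 17 mm across from 82 to 100 mm. Grip across the glass at 41 mm (its axis there 7.5 mm above the worktop). Absent in some starts.
- vial_2: Capped sample tube, 100 mm long, 20 g, lying on the worktop, rolls only a little. Origin: on its axis at the round bottom end; z along its axis to the cap. Glass 13 mm across from 0 to 82 mm, coloured cap 17 mm across from 82 to 100 mm. Grip across the glass at 41 mm (its axis there 7.5 mm above the worktop). Absent in some starts.
- vial_3: Capped sample tube, 100 mm long, 20 g, lying on the worktop, rolls only a little. Origin: on its axis at the round bottom end; z along its axis to the cap. Glass 13 mm across from 0 to 82 mm, coloured cap 17 mm across from 82 to 100 mm. Grip across the glass at 41 mm (its axis there 7.5 mm above the worktop). Absent in some starts.
- vial_4: Capped sample tube, 100 mm long, 20 g, lying on the worktop, rolls only a little. Origin: on its axis at the round bottom end; z along its axis to the cap. Glass 13 mm across from 0 to 82 mm, coloured cap 17 mm across from 82 to 100 mm. Grip across the glass at 41 mm (its axis there 7.5 mm above the worktop). Absent in some starts.
- cup_a: Bystander: sample cup with red lid, 39 mm across, 74 mm high, origin under its centre. To be left alone.
- cup_b: Bystander: sample cup with red lid, 39 mm across, 74 mm high, origin under its centre. To be left alone.
- bottle_a: Bystander: small brown stain bottle, 42 mm across, 77 mm high, origin under its centre. To be left alone.

How it is judged:
On the way, in this order (a step that is already met when the one before it is completed fails the run):
1. every sample tube lies in a lane of the warmer (z of vial_1 in the frame of warmer between 0.041 and 0.05 m and (x of vial_1 in the frame of warmer between -0.053 and -0.029 m or x of vial_1 in the frame of warmer between 0.029 and 0.053 m) and y of vial_1 in the frame of warmer between -0.068 and 0.068 m and angle between the z axis of each of vial_1, vial_2, vial_3, vial_4 and the x axis of warmer, either way round below 0.15 rad and z of vial_2 in the frame of warmer between 0.041 and 0.05 m and (x of vial_2 in the frame of warmer between -0.053 and -0.029 m or x of vial_2 in the frame of warmer between 0.029 and 0.053 m) and y of vial_2 in the frame of warmer between -0.068 and 0.068 m and z of vial_3 in the frame of warmer between 0.041 and 0.05 m and (x of vial_3 in the frame of warmer between -0.053 and -0.029 m or x of vial_3 in the frame of warmer between 0.029 and 0.053 m) and y of vial_3 in the frame of warmer between -0.068 and 0.068 m and z of vial_4 in the frame of warmer between 0.041 and 0.05 m and (x of vial_4 in the frame of warmer between -0.053 and -0.029 m or x of vial_4 in the frame of warmer between 0.029 and 0.053 m) and y of vial_4 in the frame of warmer between -0.068 and 0.068 m), for 0.2 s.
2. a corner of the cover is pressed home on the warmer while another still stands up (corner by corner, not all at once) (horizontal distance between cover and warmer below 0.012 m and z of any of corner_1, corner_2, corner_3, corner_4 in the frame of warmer below 0.066 m and z of any of corner_1, corner_2, corner_3, corner_4 in the frame of warmer above 0.07 m), for 0.1 s.
3. the cover is on, all four corners down and all four catches clicked over its rim (z of each of corner_1, corner_2, corner_3, corner_4 in the frame of warmer below 0.0655 m and value of joint each of catch_1, catch_2, catch_3, catch_4 below 0.0015 m and horizontal distance between cover and warmer below 0.006 m and angle between the x axis of cover and the x axis of warmer, either way round below 0.05 rad), for 0.3 s.
4. the dial's pointer is at the green mark (value of joint dial between 1.88 and 2.12 rad), for 0.2 s.
At the end, for the whole second after the job is handed in: Every sample tube lies on the cradle floors of a lane (11 mm, 0.15 rad); the cover is centred on the warmer (6 mm), each corner within 3.5 mm of home, each catch sprung back over its rim (under 1.5 mm); the dial is within 0.12 rad of the green mark (2.0) (all of step 1 and all of step 3 and all of step 4 and linear speed of cover below 0.02 m/s); the robot touches nothing.
It fails at once if a sample cup or the bottle is pushed more than 30 mm or tipped (distance of any of cup_a, cup_b, bottle_a from where it was at the start of the episode above 0.03 m or angle between any of cup_a, cup_b, bottle_a's own z axis and vertical above 0.4 rad).
Of vial_1, vial_2, vial_3, vial_4 only 2 to 4 are there at a start; the rules pass over those that are not, and their reading is None.
At some moment in a run one of cover may be knocked a few centimetres aside while the robot is not near it.
Once in a run the grip may slacken for a moment while it holds something.
It also fails if it takes over 210 s, if anything falls off the work surface, if the arm or the gripper's body presses on something with over 40 N, if the wrist force passes 120 N, or if a joint passes its speed limit or range.

## Working session

There is one attempt and no reset: what is moved stays moved. The work goes in short steps, Python scripts to look and compute and a tool call to move; the robot and the scene stay as the last step left them, time stands still between calls to the robot, and variables do not carry over. Pictures are saved under pics/ and viewed, at most 14 in all, crops included, and the job is handed in when it is done.

Besides the shell and the picture viewer there is one more tool, called after "Call:" as a command line: name --pt "numbers of a row" for each row, then --argument value for the rest. drive_tool: Moves the arm, as the interface text tells. Its arguments: {"type":"object","properties":{"plan":{"type":"array"},"newtons":{"type":"number"}},"required":["plan"]}

```bash
ls; mkdir -p pics
cat > h.py <<'E'
import numpy as np, cv2
from station import manip
from scipy.spatial.transform import Rotation as R
def snap(name):
    s=manip.sense(); d=manip.snapshot(name)
    if name=="wrist":
        T=np.eye(4); T[:3,:3]=R.from_quat(s['tool_rot']).as_matrix(); T[:3,3]=s['tcp_pos']
        d['E']=T@np.array(d['mount'])
    else: d['E']=np.array(d['extrinsics'])
    h=d['image'].shape[0]; d['f']=h/2/np.tan(np.radians(d['fov_y']/2))
    return d
def rays(d,uv):
    K=np.array([[d['f'],0,d['cx']],[0,d['f'],d['cy']],[0,0,1.]])
    p=cv2.undistortPoints(np.array(uv,float).reshape(-1,1,2),K,np.array([d['k1'],0,0,0.]))[:,0]
    return np.c_[p[:,0],-p[:,1],-np.ones(len(p))]
def cloud(d):
    z=d['z_map']; h,w=z.shape; v,u=np.mgrid[:h,:w]
    r=rays(d,np.c_[u.ravel(),v.ravel()])*z.reshape(-1,1)
    P=r@d['E'][:3,:3].T+d['E'][:3,3]; P[z.ravel()==0]=np.nan
    return P.reshape(h,w,3)
def onplane(d,uv,z):
    r=rays(d,uv)@d['E'][:3,:3].T; o=d['E'][:3,3]
    return o+r*((z-o[2])/r[:,2])[:,None]
def save(d,n,crop=None,s=1):
    im=d['image'][:,:,::-1]
    if crop: im=im[crop[1]:crop[3],crop[0]:crop[2]]
    cv2.imwrite('pics/'+n,cv2.resize(im,None,fx=s,fy=s,interpolation=cv2.INTER_CUBIC))
E
python3 - <<'E'
from h import *
print(manip.sense(), manip.finger_overhang)
for n in ['top','scene']:
    d=snap(n); save(d,n+'0.png',s=1.4); np.savez(n+'0.npz',**{k:v for k,v in d.items()}); print(n,d['E'].round(3).tolist(),d['f'],d['k1'],d['cx'],d['cy'])
E
```

```text
pics
{'t': 0.0, 'q': array([ 1.13649332e+00,  5.28478349e-01,  1.43392794e+00,  2.11154772e-06,
        1.18138285e+00, -1.78509775e-01]), 'qd': array([ 0.00066365, -0.00102119, -0.00076319,  0.0017897 , -0.00056646,
       -0.00133205]), 'tau': array([ 1.43875597e-03, -4.42346621e+01, -1.78032392e+01, -1.67967241e-04,
        8.53108708e-03,  4.29915218e-06]), 'tcp_pos': array([0.15781266, 0.60402947, 0.24431794]), 'tool_rot': array([ 1.27548544e-01,  9.91831721e-01, -1.04679735e-03, -3.32198944e-04]), 'force': array([ 0.51446554, -0.83576392, -0.49090964]), 'ft_torque': array([ 0.04948388, -0.02215529,  0.05155474]), 'gripper_force': 0.0, 'finger_gap': 1.0036823175802296} 0.014
top [[-0.013, 0.986, -0.166, 0.379], [-1.0, -0.011, 0.015, -0.035], [0.013, 0.166, 0.986, 1.206], [0.0, 0.0, 0.0, 1.0]] 452.05623890165566 0.03715050604520597 274.7750462599032 206.11968892123397
scene [[-0.823, 0.223, -0.522, -0.015], [-0.568, -0.354, 0.743, 0.795], [-0.019, 0.908, 0.418, 0.537], [0.0, 0.0, 0.0, 1.0]] 443.9403978392799 -0.1059309855862396 275.97126731525015 203.87729699884233
```

View pics/top0.png

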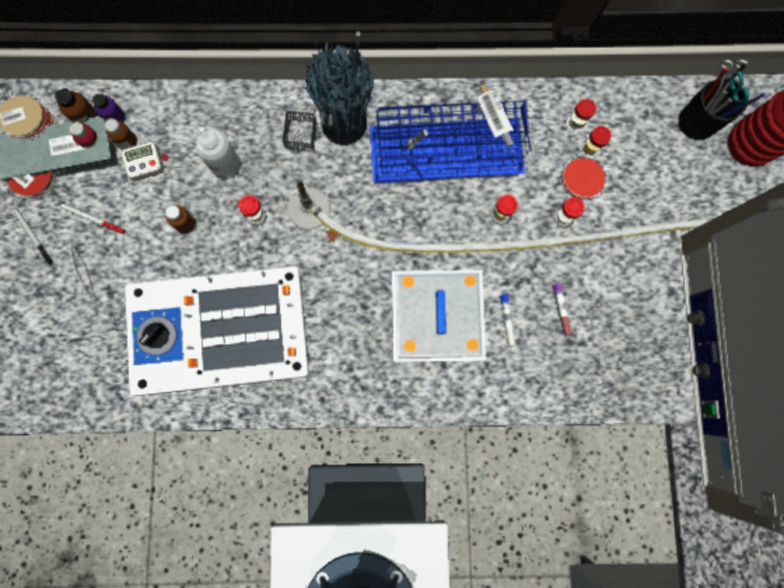

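View pics/scene0.png

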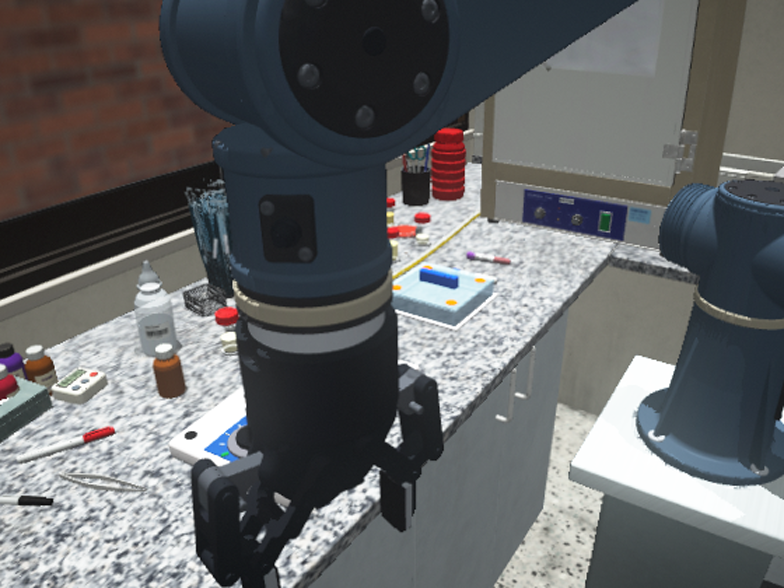

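Top view (1.4x): the warmer is at about (215,330), dial on the left at (155,335), orange catches at (189,300), (286,290), (193,363), (292,352). The cover is at (439,316). Two tubes lie at (508,318) with a blue cap and (563,308) with a purple cap. The pens on the left are clutter.

Run:
```python
from h import *
d=dict(np.load('top0.npz')); d={k:(v if v.ndim else v.item()) for k,v in d.items()}
P=cloud(d); hsv=cv2.cvtColor(d['image'],cv2.COLOR_RGB2HSV)
def blobs(m,name,lo=8):
    n,l,s,c=cv2.connectedComponentsWithStats(m.astype(np.uint8))
    for i in range(1,n):
        if s[i,4]>=lo:
            q=P[l==i]; print(name,s[i,4],c[i].round(1),np.nanmedian(q,0).round(4), 'zmax',np.nanmax(q[:,2]).round(4))
H,S,V=[hsv[:,:,i].astype(int) for i in range(3)]
reg=np.zeros(H.shape,bool); reg[170:300,80:430]=1
blobs(reg&(H>8)&(H<22)&(S>150)&(V>150),'orange')
blobs(reg&(H>100)&(H<125)&(S>120),'blue')
blobs(reg&(H>126)&(H<160)&(S>70),'purple')
blobs(reg&(H>45)&(H<85)&(S>100),'green',2)
# table height, slab
print('table',np.nanmedian(P[285:300,250:270,2]))
z=P[:,:,2]; m=reg&(z>.018)&(z<.03)&(np.arange(560)<225)[None]
m=cv2.morphologyEx(m.astype(np.uint8),cv2.MORPH_OPEN,np.ones((3,3)))
pts=P[m>0][:,:2].astype(np.float32); r=cv2.minAreaRect(pts); print('slab',r)
for cu in [(330,380),(380,420)]:
    mm=reg&(z>.004)&(z<.03); mm[:,:cu[0]+20 if cu[0]==330 else cu[0]]=0; mm[:,cu[1]:]=0
    q=P[mm]; print('vial',len(q)); 
    if len(q)>5:
        c=np.median(q,0);u,s,vt=np.linalg.svd(q[:,:2]-q[:,:2].mean(0)); t=(q[:,:2]-q[:,:2].mean(0))@vt[0]; print(q.mean(0),vt[0],t.min(),t.max(),q[:,2].max())
save(d,'topcrop.png',(340,190,420,250),8)
```

```text
orange 41 [335.2 200. ] [ 0.5901 -0.2115  0.0384] zmax 0.0427
orange 42 [291.1 200.8] [ 0.5889 -0.0957  0.0375] zmax 0.0432
orange 24 [203.8 206.5] [0.5759 0.1314 0.0427] zmax 0.0475
orange 28 [134.3 214.1] [0.5587 0.3105 0.0399] zmax 0.0472
orange 43 [292.2 246.7] [ 0.4683 -0.0961  0.0373] zmax 0.0413
orange 42 [337.2 245.9] [ 0.4695 -0.2125  0.0385] zmax 0.045
orange 22 [207.9 250.9] [0.4604 0.1195 0.0422] zmax 0.0483
orange 30 [136.8 258.6] [0.4439 0.2996 0.0419] zmax 0.0488
blue 187 [314.6 222.5] [ 0.5277 -0.1538  0.0611] zmax 0.0663
blue 28 [360.  212.5] [ 0.5597 -0.28    0.015 ] zmax 0.0208
blue 625 [112.9 239.8] [0.4906 0.3639 0.0241] zmax 0.0309
purple 37 [397.8 205.4] [ 0.5784 -0.3831  0.0137] zmax 0.0191
green 6 [ 96.5 234.5] [0.5082 0.4101 0.0246] zmax 0.0316
green 2 [113.5 235. ] [0.5033 0.3566 0.0545] zmax 0.0555
green 3 [109.3 242. ] [0.4864 0.3697 0.0467] zmax 0.049
table -0.0004935454741212819
slab ((0.5047907829284668, 0.2644151449203491), (0.20917025208473206, 0.32623040676116943), 5.567873001098633)
vial 462
[ 0.57203972 -0.29081139  0.01185116] [-0.9977063   0.06769153] -0.10832414714058593 0.2383769495977163 0.02241100137753893
vial 553
[ 0.57133972 -0.38910484  0.01109456] [-0.99997038  0.00769682] -0.1050122308564664 0.23888449291947253 0.024009518473507185
```

View pics/topcrop.png

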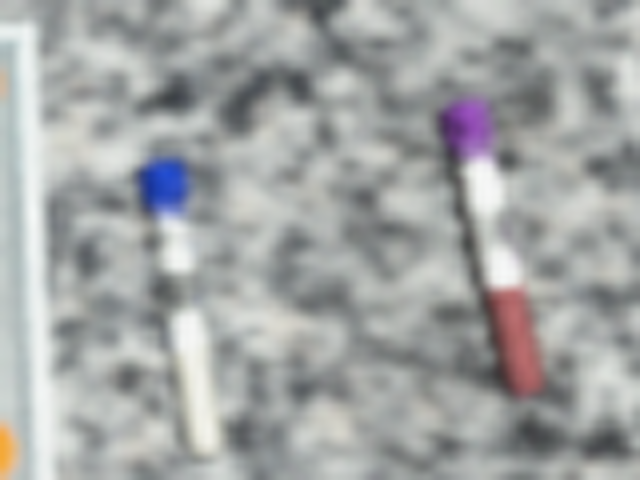

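The crop shows the blue tube from cap (360.6,210) to bottom (365.6,246.5), and the purple tube from cap (398,202.8) to bottom (406,239). The warmer is at about (0.5095,0.216) with yaw 5.4°, and the cover at about (0.529,-0.154) with yaw 0.5°.

Call:
drive_tool --pt "-0.043 -0.025 0 0 0 0 1" --pt "-0.043 -0.025 0 0 0 0 1" --pt "-0.043 -0.025 0 0 0 0 1" --pt "-0.043 -0.025 0 0 0 0 1" --pt "-0.043 -0.025 0 0 0 0 1" --pt "-0.043 -0.025 0 0 0 0 1" --pt "-0.043 -0.025 0 0 0 0 1" --pt "-0.043 -0.025 0 0 0 0 1" --pt "-0.043 -0.025 0 0 0 0 1" --pt "0 0 0 0 0 0 1"

```text
t: 1.1
tcp_pos: [0.4806, 0.2849, 0.2452]
tool_rot: [0.131, 0.991, -0.0, 0.002]
force: [-0.0, -0.1, 0.4]
finger_gap: 0.997
gripper_force: 0.0
```

Call:
drive_tool --pt "0 0 0 0 0 -6.7 1" --pt "0 0 0 0 0 -6.7 1" --pt "0 0 0 0 0 -6.7 1" --pt "0 0 -0.04 0 0 0 1" --pt "0 0 0 0 0 0 1" --pt "0 0 0 0 0 0 1" --pt "0 0 0 0 0 0 1"

```text
t: 1.8
tcp_pos: [0.4745, 0.2891, 0.2844]
tool_rot: [-0.048, 0.999, -0.0, -0.001]
force: [-0.1, -0.7, -0.2]
finger_gap: 1.002
gripper_force: 0.0
```

Run:
```python
from h import *
s=manip.sense(); print(s['t'],s['tcp_pos'],s['tool_rot'],s['q'])
d=snap('wrist'); print(np.array(d['mount']).round(4).tolist(),d['f'],d['k1']); save(d,'w1.png',s=1.4); np.savez('w1.npz',**d)
```

```text
1.8 [0.47449348 0.28906365 0.28440819] [-4.76724260e-02  9.98862414e-01 -2.82201468e-04 -1.06658137e-03] [ 3.45980749e-01  3.89717813e-01  1.56030693e+00  9.40326951e-05
  1.19377275e+00 -1.32023135e+00]
[[0.0004, 0.9505, 0.3106, 0.0797], [1.0, -0.0006, 0.0006, 0.0004], [0.0007, 0.3106, -0.9505, -0.1285], [0.0, 0.0, 0.0, 1.0]] 346.71121681700157 -0.08074551154498713
```

View pics/w1.png

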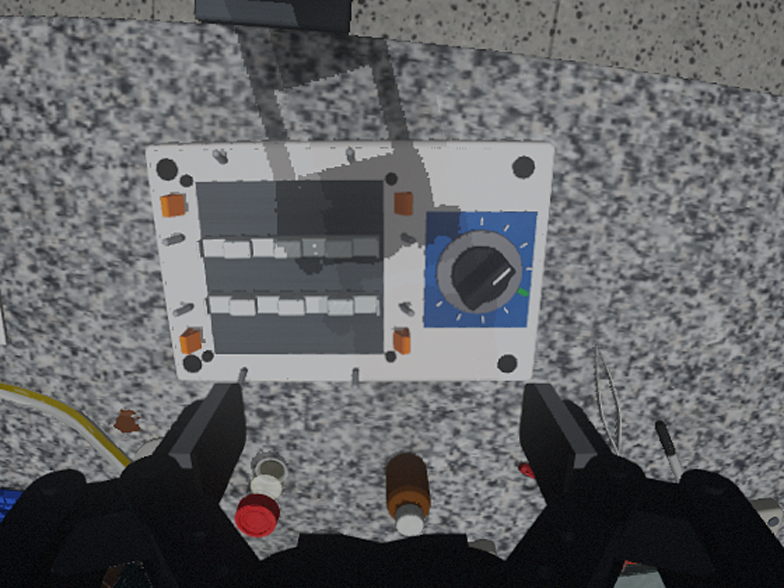

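The wrist view shows the warmer with catches at (173,205), (403,203), (190,341), (401,341), cradles between them, and the dial at (482,280) with its pointer up-right (about 0.85 rad) and the green mark at (523,292).

```bash
cat > warm.py <<'E'
from h import *
def warmer(d,show=True):
    P=cloud(d); z=P[:,:,2]; ok=(z>.014)&(z<.034)
    ok=cv2.morphologyEx(ok.astype(np.uint8),cv2.MORPH_OPEN,np.ones((5,5)))
    n,l,s,c=cv2.connectedComponentsWithStats(ok); i=1+np.argmax(s[1:,4])
    m=((l==i)*255).astype(np.uint8)
    cnt=max(cv2.findContours(m,0,cv2.CHAIN_APPROX_NONE)[0],key=cv2.contourArea)[:,0]
    W=onplane(d,cnt,.024)[:,:2].astype(np.float32)
    r=cv2.minAreaRect(W); a=r[2]; w,h=r[1]
    if w>h: a-=90
    a=np.radians((a+45)%90-45) ; 
    o=np.array(r[0])-.0475*np.array([-np.sin(a),np.cos(a)])
    print('slab z',np.nanmedian(z[l==i]).round(4),'rect',r,'origin',o.round(4),'yaw',round(a,4))
    hsv=cv2.cvtColor(d['image'],cv2.COLOR_RGB2HSV)
    M=cv2.inRange(hsv,(8,150,90),(22,255,255)); n,l,s,c=cv2.connectedComponentsWithStats(M)
    for i in range(1,n):
        if s[i,4]>30:
            q=np.nanmedian(P[l==i],0); R2=np.array([[np.cos(a),np.sin(a)],[-np.sin(a),np.cos(a)]])
            print('orange',s[i,4],c[i].round(1),q.round(4),'in warmer',(R2@(q[:2]-o)).round(4))
    return o,a
E
python3 - <<'E'
from warm import *
d=dict(np.load('w1.npz')); d={k:(v if v.ndim else v.item()) for k,v in d.items()}
warmer(d)
# vials from top
t=dict(np.load('top0.npz')); t={k:(v if v.ndim else v.item()) for k,v in t.items()}
for n,c,b in [('blue',(360.6,210),(365.6,246.5)),('purple',(398,202.8),(406,239))]:
    q=onplane(t,[c,b],.008)[:,:2]; v=q[0]-q[1]; L=np.linalg.norm(v); print(n,q.round(4),L,np.degrees(np.arctan2(v[1],v[0])),'grip',(q[1]+v/L*.041).round(4))
E
```

```text
slab z 0.0241 rect ((0.5031979084014893, 0.26515886187553406), (0.2069505751132965, 0.3224911093711853), 5.605757713317871) origin [0.5078 0.2179] yaw 0.0978
orange 224 [122.9 146.3] [0.4601 0.1242 0.0411] in warmer [-0.0566 -0.0885]
orange 44 [291.5 146.8] [0.444  0.3062 0.044 ] in warmer [-0.055   0.0942]
orange 166 [135.8 244.7] [0.5758 0.1355 0.041 ] in warmer [ 0.0596 -0.0886]
orange 123 [287.  245.4] [0.5582 0.3135 0.0431] in warmer [0.0595 0.0902]
orange 205 [291.9 357.7] [0.7047 0.3355 0.0574] in warmer [0.2075 0.0978]
blue [[ 0.5676 -0.2837]
 [ 0.4696 -0.2925]] 0.0984218999932748 5.12655410473617 grip [ 0.5104 -0.2889]
purple [[ 0.5862 -0.3853]
 [ 0.4883 -0.4007]] 0.09901336415099508 8.966914475870064 grip [ 0.5288 -0.3943]
```

Call:
drive_tool --pt "0 -0.048 0 0 0 0 1" --pt "0 -0.048 0 0 0 0 1" --pt "0 -0.048 0 0 0 0 1" --pt "0 -0.048 0 0 0 0 1" --pt "0 -0.048 0 0 0 0 1" --pt "0 -0.048 0 0 0 0 1" --pt "0 -0.048 0 0 0 0 1" --pt "0 -0.048 0 0 0 0 1" --pt "0 -0.048 0 0 0 0 1" --pt "0 -0.048 0 0 0 0 1"

```text
t: 2.85
tcp_pos: [0.5204, -0.1904, 0.2842]
tool_rot: [-0.047, 0.999, 0.001, -0.001]
force: [1.0, 0.9, -0.7]
finger_gap: 0.998
gripper_force: 0.0
```

Call:
drive_tool --pt "0 -0.048 0 0 0 0 1" --pt "0 -0.048 0 0 0 0 1" --pt "0 -0.03 0 0 0 -4.5 1" --pt "0 0 0 0 0 0 1" --pt "0 0 0 0 0 0 1" --pt "0 0 0 0 0 0 1"

```text
t: 3.45
tcp_pos: [0.5325, -0.3125, 0.2844]
tool_rot: [-0.087, 0.996, 0.001, -0.001]
force: [-0.1, 0.8, 0.2]
finger_gap: 1.002
gripper_force: 0.0
```

Run:
```python
from h import *
s=manip.sense(); print(s['t'],s['tcp_pos'],s['tool_rot'],s['q'])
d=snap('wrist'); save(d,'w2.png',s=1.4); np.savez('w2.npz',**d)
```

```text
3.45 [ 0.53254284 -0.31253203  0.28442305] [-8.68537388e-02  9.96220045e-01  1.17070068e-03 -8.24417148e-04] [-7.11663985e-01  4.78255974e-01  1.40535523e+00  4.74989283e-04
  1.26080924e+00 -2.45653264e+00]
```

View pics/w2.png

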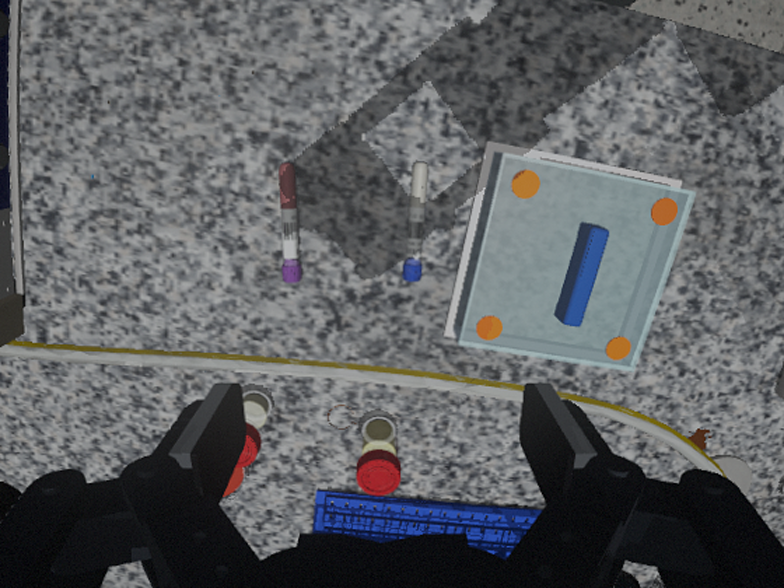

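The wrist view (1.4x) shows the purple tube from bottom (287,163) to cap end (291,281), and the blue tube from bottom (420,163) to cap end (412,280). The cover's dots are at (525,184), (663,211), (489,327), (618,348), with the bar at (582,275).

```bash
cat >> h.py <<'E'
def load(n):
    d=dict(np.load(n)); return {k:(v if v.ndim else v.item()) for k,v in d.items()}
def tri(views):  # [(d,uv)...]
    A=np.zeros((3,3));b=np.zeros(3)
    for d,uv in views:
        r=d['E'][:3,:3]@rays(d,[uv])[0]; r/=np.linalg.norm(r); M=np.eye(3)-np.outer(r,r); A+=M; b+=M@d['E'][:3,3]
    return np.linalg.solve(A,b)
def blobs(d,lo,hi,amin=20,box=None):
    M=cv2.inRange(cv2.cvtColor(d['image'],cv2.COLOR_RGB2HSV),lo,hi)
    if box: K=np.zeros_like(M); K[box[1]:box[3],box[0]:box[2]]=1; M*=K
    n,l,s,c=cv2.connectedComponentsWithStats(M); P=cloud(d)
    return [(c[i],np.nanmedian(P[l==i],0),s[i,4],l==i) for i in range(1,n) if s[i,4]>=amin]
E
python3 - <<'E'
from h import *
d=load('w2.npz'); t=load('top0.npz')
for n,c,b,ct in [('blue',(294.3,200.3),(300,116),(360,212.5)),('purple',(207.9,201),(205,116),(397.8,205.4))]:
    q=onplane(d,[c,b],.008)[:,:2]; v=q[0]-q[1]; L=np.linalg.norm(v); print(n,q.round(4),L,np.degrees(np.arctan2(v[1],v[0])),'grip',(q[1]+v/L*.041).round(4))
B=blobs(d,(100,120,50),(125,255,255),30,(280,150,310,210)); print('bluecap',[(x[0].round(1),x[1].round(4)) for x in B], 'tri',tri([(d,B[0][0]),(t,(360,212.5))]).round(4))
B=blobs(d,(126,70,40),(160,255,255),30,(190,150,220,210)); print('purplecap',[(x[0].round(1),x[1].round(4)) for x in B],'tri',tri([(d,B[0][0]),(t,(397.8,205.4))]).round(4))
B=blobs(d,(8,150,90),(22,255,255),60,(330,110,500,265)); 
for x in B: print('dot',x[0].round(1),x[1].round(4), 'plane.038',onplane(d,[x[0]],.038)[0].round(4))
print('cover',np.mean([onplane(d,[x[0]],.038)[0] for x in B],0))
B=blobs(d,(100,120,50),(125,255,255),100,(380,150,450,240)); print('bar',[(x[0],x[1].round(4),np.nanmax(cloud(d)[x[3]][:,2])) for x in B],'tri',tri([(d,B[0][0]),(t,(314.6,222.5))]))
E
```

```text
blue [[ 0.5684 -0.279 ]
 [ 0.4691 -0.2916]] 0.10011364273587842 7.282930444286079 grip [ 0.5098 -0.2864]
purple [[ 0.5875 -0.3827]
 [ 0.4876 -0.3982]] 0.10111909759200945 8.78417801701368 grip [ 0.5281 -0.3919]
bluecap [(array([294. , 194.2]), array([ 0.5593, -0.2815,  0.015 ]))] tri [ 0.5603 -0.2812  0.011 ]
purplecap [(array([207.8, 194. ]), array([ 0.5765, -0.3829,  0.0146]))] tri [ 0.5789 -0.3841  0.008 ]
dot [375.1 131.2] [ 0.469  -0.2118  0.0385] plane.038 [ 0.469  -0.2117  0.038 ]
dot [474.  150.7] [ 0.4684 -0.096   0.0384] plane.038 [ 0.4684 -0.0958  0.038 ]
dot [349.2 233.8] [ 0.5887 -0.2116  0.0383] plane.038 [ 0.5889 -0.2113  0.038 ]
dot [441.2 248.3] [ 0.5882 -0.0957  0.0384] plane.038 [ 0.5883 -0.0954  0.038 ]
cover [ 0.52867445 -0.15356708  0.038     ]
bar [(array([418.02459016, 196.99590164]), array([ 0.5264, -0.1551,  0.0614]), np.float64(0.06383210537780587))] tri [ 0.52787497 -0.15380251  0.05869251]
```

```bash
cat > go.py <<'E'
import sys
from h import *
# go.py x y z yaw_deg : rotation (tool z, deg) first, then shift in the turned tool frame
def go(x,y,z,yaw):
    s=manip.sense(); p=s['tcp_pos']; Rm=R.from_quat(s['tool_rot']).as_matrix()
    cur=np.degrees(np.arctan2(-Rm[0,1],Rm[1,1]))
    a=np.radians(yaw); Rt=np.c_[[-np.cos(a),-np.sin(a),0],[-np.sin(a),np.cos(a),0],[0,0,-1]]
    rv=np.degrees(R.from_matrix(Rm.T@Rt).as_rotvec())
    print('t',round(s['t'],2),'tcp',p.round(4),'yaw',cur.round(2),'F',s['force'].round(1),'gap',round(s['finger_gap'],3),'gf',round(s['gripper_force'],1),'q6',s['q'][5].round(2))
    print('turn',rv.round(2),'shift',(Rt.T@(np.array([x,y,z])-p)).round(4))
if __name__=='__main__': go(*map(float,sys.argv[1:5]))
E
python3 go.py .510 -.2867 .07 7.2
```

```text
t 3.5 tcp [ 0.5328 -0.3124  0.2848] yaw 10.0 F [ 0.4  0.1 -0. ] gap 1.0 gf 0.0 q6 -2.46
turn [ 0.1  -0.06  2.8 ] shift [0.0194 0.0283 0.2148]
```

Call:
drive_tool --pt "0 0 0 0 0 2.8 -0.2" --pt "0.01 0.014 0.04 0 0 0 -0.2" --pt "0.0094 0.0143 0.04 0 0 0 -0.2" --pt "0 0 0.04 0 0 0 -0.2" --pt "0 0 0.04 0 0 0 -0.2" --pt "0 0 0.03 0 0 0 -0.2" --pt "0 0 0.0248 0 0 0 -0.2" --pt "0 0 0 0 0 0 -0.2" --pt "0 0 0 0 0 0 -0.2"

```text
t: 4.4
tcp_pos: [0.5106, -0.2876, 0.0709]
tool_rot: [-0.063, 0.998, 0.0, -0.0]
force: [-0.4, 0.7, -0.9]
finger_gap: 0.399
gripper_force: 0.0
```

```bash
python3 go.py .510 -.2867 .0165 7.2
python3 - <<'E'
from h import *
d=snap('wrist'); save(d,'w3.png')
E
```

```text
t 4.4 tcp [ 0.5106 -0.2876  0.0709] yaw 7.22 F [-0.4  0.7 -0.9] gap 0.399 gf 0.0 q6 -2.4
turn [ 0.02 -0.01  0.02] shift [0.0005 0.0009 0.0544]
```

View pics/w3.png

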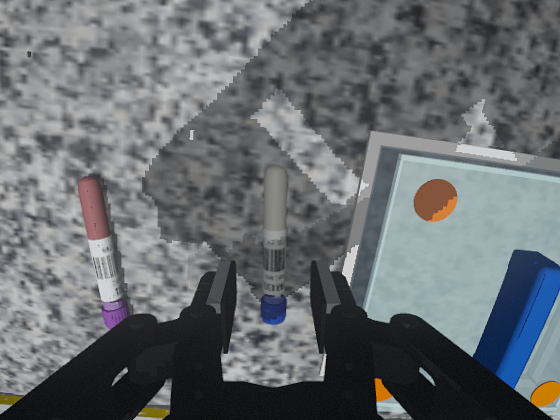

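The tube lies centred between the fingers (bottom (276,166), cap (272,310)), and the right finger clears the cover's rim at x≈345. Next: descend and grip.

Call:
drive_tool --pt "0.0005 0.001 0.02 0 0 0 -0.2" --pt "0 0 0.02 0 0 0 -0.2" --pt "0 0 0.0145 0 0 0 -0.2" --pt "0 0 0 0 0 0 -0.2" --pt "0 0 0 0 0 0 -1" --pt "0 0 0 0 0 0 -1" --pt "0 0 0 0 0 0 -1" --pt "0 0 0 0 0 0 -1" --pt "0 0 0 0 0 0 -1" --pt "0 0 0 0 0 0 -1" --newtons 40

```text
t: 5.45
tcp_pos: [0.5104, -0.2881, 0.017]
tool_rot: [-0.062, 0.998, -0.001, 0.001]
force: [0.2, 0.0, 5.9]
finger_gap: 0.13
gripper_force: 39.5
```

Call:
drive_tool --pt "0 0 -0.02 0 0 0 -1" --pt "0 0 -0.04 0 0 0 -1" --pt "0 0 -0.045 0 0 0 -1" --pt "0 0 -0.045 0 0 0 -1" --pt "0 0.03 0 0 0 0 -1" --pt "0 0.045 0 0 0 0 -1" --pt "0 0.045 0 0 0 0 -1" --pt "0 0.045 0 0 0 0 -1" --pt "0 0.045 0 0 0 0 -1" --pt "0 0.045 0 0 0 0 -1"

```text
t: 6.45
tcp_pos: [0.4772, -0.033, 0.166]
tool_rot: [-0.062, 0.998, 0.0, -0.0]
force: [1.4, 0.6, -0.7]
finger_gap: 0.128
gripper_force: 39.2
```

Call:
drive_tool --pt "0 0.045 0 0 0 0 -1" --pt "0 0.045 0 0 0 0 -1" --pt "0 0.045 0 0 0 0 -1" --pt "0 0.045 0 0 0 0 -1" --pt "0 0.045 0 0 0 0 -1" --pt "0 0.03 0 0 0 1.6 -1" --pt "0 0 0 0 0 0 -1" --pt "0 0 0 0 0 0 -1" --pt "0 0 0 0 0 0 -1"

```text
t: 7.35
tcp_pos: [0.4461, 0.2176, 0.1659]
tool_rot: [-0.048, 0.999, -0.0, -0.0]
force: [-0.4, -0.3, 0.7]
finger_gap: 0.128
gripper_force: 42.0
```

```bash
python3 go.py .507 .238 .12 5.6
python3 - <<'E'
from warm import *
d=snap('wrist'); save(d,'w4.png',s=1.4); np.savez('w4.npz',**d)
warmer(d)
E
```

```text
t 7.35 tcp [0.4461 0.2176 0.1659] yaw 5.51 F [-0.4 -0.3  0.7] gap 0.128 gf 42.0 q6 -1.44
turn [-0.03 -0.04 -0.09] shift [-0.0626  0.0144  0.0459]
slab z 0.024 rect ((0.5014904141426086, 0.2645406424999237), (0.20694969594478607, 0.3218287527561188), 5.318362712860107) origin [0.5059 0.2172] yaw 0.0928
orange 398 [151.1 211.5] [0.4605 0.1243 0.0423] in warmer [-0.0538 -0.0884]
orange 249 [382.5 212.3] [0.4433 0.3025 0.0433] in warmer [-0.0544  0.0907]
```

View pics/w4.png

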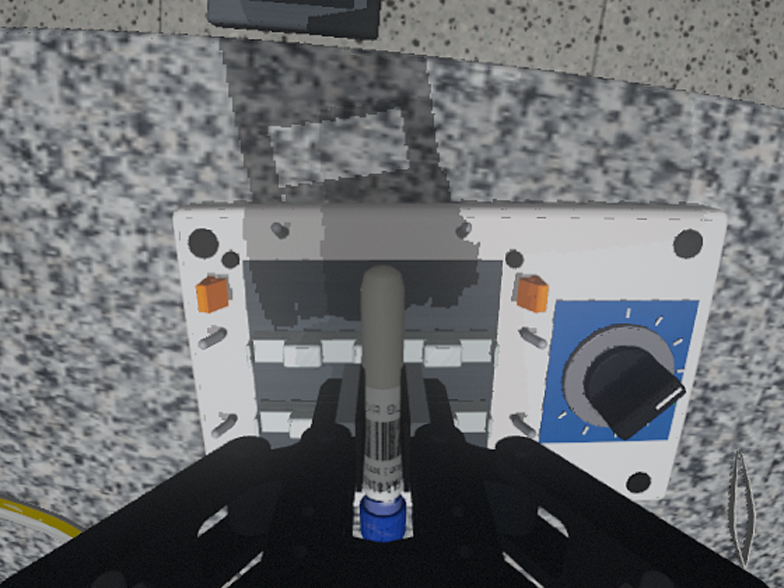

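The tube is held at (383,390) with its axis along the lanes. The cradle rows are at v≈352 and v≈425. I'll pin down the warmer's origin from the cradle points.

Run:
```python
from h import *
from scipy.optimize import minimize
d=load('w1.npz'); P=cloud(d).reshape(-1,3)
P=P[np.isfinite(P[:,0])]
def inw(p,o): c,s=np.cos(o[2]),np.sin(o[2]); q=p[:,:2]-o[:2]; return np.c_[c*q[:,0]+s*q[:,1],-s*q[:,0]+c*q[:,1]]
o=np.array([.5085,.2178,.0965])
Q=inw(P,o); m=(abs(Q[:,0])<.05)&(abs(Q[:,1])<.082)&(P[:,2]>.0445)&(P[:,2]<.05)
q=Q[m]; print(m.sum(), np.median(P[m,2]))
for sgn in (-1,1):
    r=q[np.sign(q[:,0])==sgn]; k=np.polyfit(r[:,1],r[:,0],1); print('row',sgn,np.percentile(r[:,0],[5,50,95]).round(4),'slope',k)
    h,e=np.histogram(r[:,1],np.arange(-.085,.086,.002)); print(list(zip((e[:-1]*1000).round().astype(int),h)))
```

```text
1338 0.045714202638961254
row -1 [-0.0288 -0.0227 -0.0166] slope [-0.00875409 -0.02274439]
[(np.int64(-85), np.int64(0)), (np.int64(-83), np.int64(0)), (np.int64(-81), np.int64(0)), (np.int64(-79), np.int64(0)), (np.int64(-77), np.int64(0)), (np.int64(-75), np.int64(0)), (np.int64(-73), np.int64(5)), (np.int64(-71), np.int64(20)), (np.int64(-69), np.int64(4)), (np.int64(-67), np.int64(0)), (np.int64(-65), np.int64(0)), (np.int64(-63), np.int64(0)), (np.int64(-61), np.int64(0)), (np.int64(-59), np.int64(0)), (np.int64(-57), np.int64(0)), (np.int64(-55), np.int64(0)), (np.int64(-53), np.int64(0)), (np.int64(-51), np.int64(5)), (np.int64(-49), np.int64(23)), (np.int64(-47), np.int64(24)), (np.int64(-45), np.int64(22)), (np.int64(-43), np.int64(19)), (np.int64(-41), np.int64(22)), (np.int64(-39), np.int64(23)), (np.int64(-37), np.int64(23)), (np.int64(-35), np.int64(22)), (np.int64(-33), np.int64(24)), (np.int64(-31), np.int64(20)), (np.int64(-29), np.int64(1)), (np.int64(-27), np.int64(0)), (np.int64(-25), np.int64(0)), (np.int64(-23), np.int64(0)), (np.int64(-21), np.int64(0)), (np.int
[... 3417 characters left out ...]
.int64(37), np.int64(17)), (np.int64(39), np.int64(20)), (np.int64(41), np.int64(23)), (np.int64(43), np.int64(13)), (np.int64(45), np.int64(19)), (np.int64(47), np.int64(21)), (np.int64(49), np.int64(10)), (np.int64(51), np.int64(0)), (np.int64(53), np.int64(0)), (np.int64(55), np.int64(0)), (np.int64(57), np.int64(0)), (np.int64(59), np.int64(0)), (np.int64(61), np.int64(0)), (np.int64(63), np.int64(0)), (np.int64(65), np.int64(0)), (np.int64(67), np.int64(4)), (np.int64(69), np.int64(19)), (np.int64(71), np.int64(0)), (np.int64(73), np.int64(0)), (np.int64(75), np.int64(0)), (np.int64(77), np.int64(0)), (np.int64(79), np.int64(0)), (np.int64(81), np.int64(0)), (np.int64(83), np.int64(0))]
```

```bash
python3 go.py .5074 .2376 .1 5.67
```

```text
t 7.4 tcp [0.4463 0.2173 0.1659] yaw 5.46 F [ 0.5 -0.3  0.2] gap 0.127 gf 42.0 q6 -1.44
turn [-0.02 -0.03 -0.21] shift [-0.0628  0.0141  0.0659]
```

Call:
drive_tool --pt "-0.03 0.007 0 0 0 -0.2 -1" --pt "-0.0328 0.0071 0 0 0 0 -1" --pt "0 0 0.033 0 0 0 -1" --pt "0 0 0.033 0 0 0 -1" --pt "0 0 0 0 0 0 -1" --pt "0 0 0 0 0 0 -1" --pt "0 0 0 0 0 0 -1"

```text
t: 8.1
tcp_pos: [0.5085, 0.2382, 0.1014]
tool_rot: [-0.05, 0.999, 0.0, 0.001]
force: [0.3, 0.4, -0.4]
finger_gap: 0.13
gripper_force: 42.2
```

```bash
python3 go.py .5074 .2376 .0555 5.67
python3 - <<'E'
from h import *
d=snap('wrist'); save(d,'w5.png'); np.savez('w5.npz',**d)
E
```

```text
t 8.1 tcp [0.5085 0.2382 0.1014] yaw 5.69 F [ 0.3  0.4 -0.4] gap 0.13 gf 42.2 q6 -1.43
turn [0.02 0.14 0.02] shift [ 0.0011 -0.0005  0.0459]
```

View pics/w5.png

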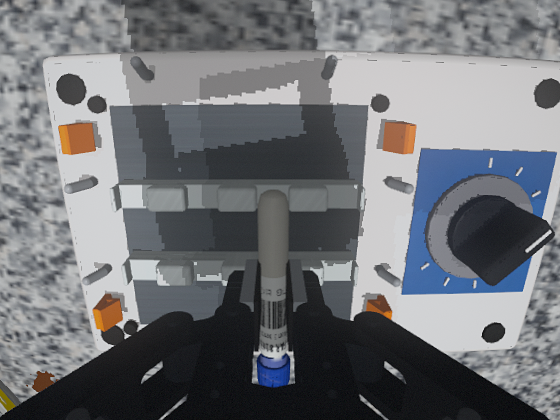

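The tube at u=273 sits midway between the cheeks at u=238 and u=308, so it is over lane 3's slot. I'll lower and release.

Call:
drive_tool --pt "0.001 0 0.02 0 0 0 -1" --pt "0 0 0.016 0 0 0 -1" --pt "0 0 0.006 0 0 0 -1" --pt "0 0 0.003 0 0 0 -1" --pt "0 0 0 0 0 0 -1" --pt "0 0 0 0 0 0 -1"

```text
t: 8.75
tcp_pos: [0.507, 0.2387, 0.0559]
tool_rot: [-0.05, 0.999, 0.0, 0.001]
force: [0.1, -0.2, 0.2]
finger_gap: 0.126
gripper_force: 42.2
```

Call:
drive_tool --pt "0 0 0 0 0 0 -0.5" --pt "0 0 0 0 0 0 -0.35" --pt "0 0 0 0 0 0 -0.35" --pt "0 0 0 0 0 0 -0.35" --pt "0 0 -0.02 0 0 0 -0.35" --pt "0 0 -0.04 0 0 0 -0.35" --pt "0 0 -0.04 0 0 0 -0.35" --pt "0 0 0 0 0 0 -0.35" --pt "0 0 0 0 0 0 -0.35"

```text
t: 9.65
tcp_pos: [0.5068, 0.2387, 0.1561]
tool_rot: [-0.05, 0.999, 0.0, 0.001]
force: [0.3, 0.0, -0.7]
finger_gap: 0.324
gripper_force: 0.0
```

```bash
python3 go.py .5285 -.3925 .16 8.8
python3 - <<'E'
from h import *
d=snap('wrist'); save(d,'w6.png',s=1); np.savez('w6.npz',**d)
P=cloud(d); 
# tube pts in warmer frame
o=np.array([.5094,.2177]);a=.099; c,s=np.cos(a),np.sin(a)
q=P[:,:,:2]-o; X=c*q[...,0]+s*q[...,1]; Y=-s*q[...,0]+c*q[...,1]
m=(abs(X)<.08)&(abs(Y-.02)<.009)&(P[:,:,2]>.046)&(P[:,:,2]<.07)
x,y,z=X[m],Y[m],P[:,:,2][m]; print(m.sum(),'x',x.min(),x.max(),'yfit',np.polyfit(x,y,1),'ztop',[np.percentile(z[(x>lo)&(x<lo+.02)],90).round(4) for lo in (-.05,-.03,-.01,.01,.03) if ((x>lo)&(x<lo+.02)).any()])
E
```

```text
t 9.65 tcp [0.5068 0.2387 0.1561] yaw 5.75 F [ 0.3  0.  -0.7] gap 0.324 gf 0.0 q6 -1.43
turn [ 0.01  0.14 -3.05] shift [ 0.0751 -0.6271 -0.0039]
2294 x -0.0425566428082268 0.05724490545163614 yfit [0.00891193 0.0211592 ] ztop [np.float64(0.051), np.float64(0.0512), np.float64(0.0514), np.float64(0.0514), np.float64(0.0523)]
```

View pics/w6.png

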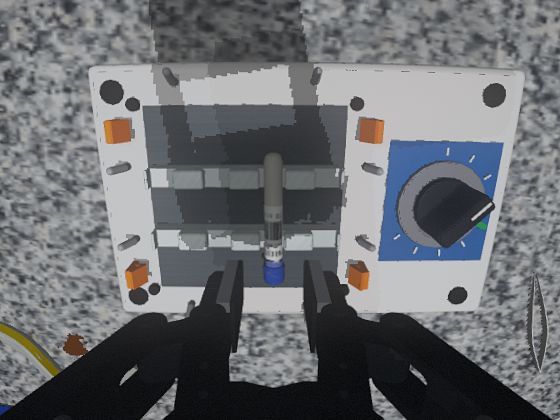

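Tube 1 lies in lane 3: its top is at 51 mm and its bottom at x = -42.5 mm. Next is the purple tube.

Call:
drive_tool --pt "0 0 0 0 0 -3 -0.2" --pt "0.005 -0.045 0 0 0 0 -0.2" --pt "0.005 -0.045 0 0 0 0 -0.2" --pt "0.005 -0.045 0 0 0 0 -0.2" --pt "0.005 -0.045 0 0 0 0 -0.2" --pt "0.005 -0.045 0 0 0 0 -0.2" --pt "0.005 -0.045 0 0 0 0 -0.2" --pt "0.005 -0.045 0 0 0 0 -0.2" --pt "0.005 -0.045 0 0 0 0 -0.2" --pt "0.005 -0.045 0 0 0 0 -0.2"

```text
t: 10.7
tcp_pos: [0.5221, -0.1699, 0.1531]
tool_rot: [-0.076, 0.997, 0.001, -0.002]
force: [0.2, -0.5, -0.5]
finger_gap: 0.4
gripper_force: 0.0
```

Call:
drive_tool --pt "0.005 -0.045 0 0 0 0 -0.2" --pt "0.005 -0.045 0 0 0 0 -0.2" --pt "0.005 -0.045 0 0 0 0 -0.2" --pt "0.005 -0.045 0 0 0 0 -0.2" --pt "0.01 -0.02 0 0 0 0 -0.2" --pt "0 0 0 0 0 0 -0.2" --pt "0 0 0 0 0 0 -0.2"

```text
t: 11.4
tcp_pos: [0.523, -0.3699, 0.1529]
tool_rot: [-0.076, 0.997, 0.002, -0.001]
force: [-0.1, 0.3, -0.6]
finger_gap: 0.4
gripper_force: 0.0
```

Run:
```python
from h import *
from go import go
d=snap('wrist'); np.savez('w7.npz',**d); P=cloud(d)
m=(abs(P[...,0]-.535)<.09)&(abs(P[...,1]+.39)<.04)&(P[...,2]>.007)&(P[...,2]<.03)
m=cv2.morphologyEx(m.astype(np.uint8),cv2.MORPH_OPEN,np.ones((3,3))); n,l,s,c=cv2.connectedComponentsWithStats(m); i=1+np.argmax(s[1:,4]); q=P[l==i]
g=q[:,:2].mean(0); v=np.linalg.svd(q[:,:2]-g,full_matrices=False)[2][0]; v*=np.sign(v[0]); t=(q[:,:2]-g)@v
y=np.degrees(np.arctan2(v[1],v[0])); print(len(q),'len',np.ptp(t),'z',np.percentile(q[:,2],95),'yaw',y,'grip',g+v*(t.min()+.041),'ends',g+v*t.min(),g+v*t.max())
w=g+v*(t.min()+.041); go(w[0],w[1],.0165,y)
```

```text
1823 len 0.09958662446997896 z 0.015566341506473973 yaw 9.862255869637707 grip [ 0.52834413 -0.39163501] ends [ 0.48795001 -0.39865749] [ 0.58606498 -0.38160029]
t 11.45 tcp [ 0.5233 -0.3691  0.1533] yaw 8.74 F [0.1 0.5 0. ] gap 0.4 gf 0.0 q6 -2.51
turn [ 0.23 -0.12 -1.12] shift [-0.0011 -0.0231  0.1368]
```

Call:
drive_tool --pt "-0.001 -0.0232 0 0.2 -0.1 -0.7 -0.2" --pt "0 0 0.04 0 0 0 -0.2" --pt "0 0 0.04 0 0 0 -0.2" --pt "0 0 0 0 0 0 -0.2" --pt "0 0 0 0 0 0 -0.2"

```text
t: 11.95
tcp_pos: [0.5289, -0.3918, 0.0744]
tool_rot: [-0.083, 0.997, -0.0, 0.0]
force: [-1.0, -0.2, 0.1]
finger_gap: 0.403
gripper_force: 0.0
```

```bash
python3 go.py .5283 -.3917 .0165 9.3
```

```text
t 11.95 tcp [ 0.5289 -0.3918  0.0744] yaw 9.55 F [-1.  -0.2  0.1] gap 0.403 gf 0.0 q6 -2.54
turn [-0.05  0.01  0.25] shift [0.0005 0.0002 0.0579]
```

Call:
drive_tool --pt "0 0 0.025 0 0 0 -0.2" --pt "0 0 0.02 0 0 0 -0.2" --pt "0 0 0.0129 0 0 0 -0.2" --pt "0 0 0 0 0 0 -0.2" --pt "0 0 0 0 0 0 -1" --pt "0 0 0 0 0 0 -1" --pt "0 0 0 0 0 0 -1" --pt "0 0 0 0 0 0 -1" --pt "0 0 0 0 0 0 -1" --pt "0 0 0 0 0 0 -1"

```text
t: 12.95
tcp_pos: [0.53, -0.3948, 0.0187]
tool_rot: [-0.082, 0.997, -0.003, 0.002]
force: [0.3, 0.9, 6.4]
finger_gap: 0.131
gripper_force: 39.5
```

Call:
drive_tool --pt "0 0 -0.02 0 0 0 -1" --pt "0 0 -0.04 0 0 0 -1" --pt "0 0 -0.04 0 0 0 -1" --pt "0 0 -0.03 0 0 3.6 -1" --pt "0 0.045 0 0 0 0 -1" --pt "0 0.045 0 0 0 0 -1" --pt "0 0.045 0 0 0 0 -1" --pt "0 0.045 0 0 0 0 -1" --pt "0 0.045 0 0 0 0 -1" --pt "0 0.045 0 0 0 0 -1"

```text
t: 13.95
tcp_pos: [0.5007, -0.1235, 0.1463]
tool_rot: [-0.051, 0.999, -0.002, 0.001]
force: [1.3, -0.6, 0.1]
finger_gap: 0.131
gripper_force: 39.2
```

Call:
drive_tool --pt "0 0.045 0 0 0 0 -1" --pt "0 0.045 0 0 0 0 -1" --pt "0 0.045 0 0 0 0 -1" --pt "0 0.045 0 0 0 0 -1" --pt "0 0.045 0 0 0 0 -1" --pt "0 0.045 0 0 0 0 -1" --pt "0 0 0 0 0 0 -1" --pt "0 0 0 0 0 0 -1"

```text
t: 14.75
tcp_pos: [0.4734, 0.1445, 0.1453]
tool_rot: [-0.053, 0.999, -0.002, 0.001]
force: [-0.4, 0.3, -1.0]
finger_gap: 0.127
gripper_force: 39.3
```

```bash
python3 go.py .5153 .158 .1 5.67
```

```text
t 14.75 tcp [0.4734 0.1445 0.1453] yaw 6.03 F [-0.4  0.3 -1. ] gap 0.127 gf 39.3 q6 -1.6
turn [-0.22  0.11  0.36] shift [-0.0431  0.0093  0.0453]
```

Call:
drive_tool --pt "-0.021 0.0045 0 -0.2 0.1 0.4 -1" --pt "-0.0221 0.0048 0 0 0 0 -1" --pt "0 0 0.025 0 0 0 -1" --pt "0 0 0.02 0 0 0 -1" --pt "0 0 0 0 0 0 -1" --pt "0 0 0 0 0 0 -1" --pt "0 0 0 0 0 0 -1"

```text
t: 15.45
tcp_pos: [0.5166, 0.1563, 0.1012]
tool_rot: [-0.047, 0.999, 0.0, 0.001]
force: [-0.1, -0.7, 0.1]
finger_gap: 0.129
gripper_force: 39.3
```

```bash
cat > tubes.py <<'E'
from h import *
from go import go
def tube(d,lane,zlo,zhi,o=(.5094,.2177),a=.099):
    P=cloud(d); c,s=np.cos(a),np.sin(a); q=P[:,:,:2]-np.array(o); X=c*q[...,0]+s*q[...,1]; Y=-s*q[...,0]+c*q[...,1]
    m=(X<.075)&(X>-.07)&(abs(Y-lane)<.0085)&(P[:,:,2]>zlo)&(P[:,:,2]<zhi); x,y,z=X[m],Y[m],P[:,:,2][m]
    print('tube lane',lane,m.sum(),'x',x.min().round(4),x.max().round(4),'yfit',np.polyfit(x,y,1).round(4),'z90',[(lo,np.percentile(z[(x>lo)&(x<lo+.02)],90).round(4)) for lo in (-.05,-.03,-.01,.01,.03) if ((x>lo)&(x<lo+.02)).any()])
E
python3 - <<'E'
from tubes import *
d=snap('wrist'); np.savez('w8.npz',**d)
tube(d,-.06,.075,.11); tube(d,.02,.046,.06); go(.5153,.158,.0565,5.67)
E
```

```text
tube lane -0.06 5836 x -0.0419 0.059 yfit [ 0.0014 -0.0613] z90 [(-0.05, np.float64(0.0954)), (-0.03, np.float64(0.0963)), (-0.01, np.float64(0.1051)), (0.01, np.float64(0.097)), (0.03, np.float64(0.098))]
tube lane 0.02 3460 x -0.043 0.0576 yfit [0.0028 0.02  ] z90 [(-0.05, np.float64(0.051)), (-0.03, np.float64(0.0512)), (-0.01, np.float64(0.0514)), (0.01, np.float64(0.0514)), (0.03, np.float64(0.0522))]
t 15.5 tcp [0.5166 0.1565 0.1014] yaw 5.39 F [ 0.2 -0.4 -0.7] gap 0.129 gf 39.3 q6 -1.58
turn [ 0.    0.13 -0.28] shift [0.0011 0.0016 0.0449]
```

Call:
drive_tool --pt "0.001 0.0013 0.02 0 0 -0.2 -1" --pt "0 0 0.015 0 0 0 -1" --pt "0 0 0.006 0 0 0 -1" --pt "0 0 0.0035 0 0 0 -1" --pt "0 0 0 0 0 0 -1" --pt "0 0 0 0 0 0 -1"

```text
t: 16.1
tcp_pos: [0.5151, 0.1583, 0.0565]
tool_rot: [-0.049, 0.999, 0.0, 0.001]
force: [-1.1, -0.1, 0.3]
finger_gap: 0.125
gripper_force: 39.3
```

Call:
drive_tool --pt "0 0 0 0 0 0 -0.5" --pt "0 0 0 0 0 0 -0.35" --pt "0 0 0 0 0 0 -0.35" --pt "0 0 0 0 0 0 -0.35" --pt "0 0 -0.02 0 0 0 -0.35" --pt "0 0 -0.04 0 0 0 -0.35" --pt "0 0 -0.04 0 0 0 -0.35" --pt "0.03 0 0 0 0 0 -0.35" --pt "0 0 0 0 0 0 -0.35" --pt "0 0 0 0 0 0 -0.35"

```text
t: 17.1
tcp_pos: [0.4842, 0.1553, 0.1559]
tool_rot: [-0.049, 0.999, 0.0, 0.0]
force: [0.4, -0.2, -0.6]
finger_gap: 0.322
gripper_force: 0.0
```

Run:
```python
from tubes import *
from warm import warmer
d=snap('wrist'); np.savez('w9.npz',**d); save(d,'w9.png')
tube(d,-.06,.046,.06); tube(d,.02,.046,.06); go(.528,-.154,.16,0.3)
```

```text
tube lane -0.06 2057 x -0.0431 0.0585 yfit [ 0.0133 -0.0595] z90 [(-0.05, np.float64(0.0509)), (-0.03, np.float64(0.0511)), (-0.01, np.float64(0.0513)), (0.01, np.float64(0.0514)), (0.03, np.float64(0.0524))]
tube lane 0.02 1988 x -0.0425 0.058 yfit [0.0034 0.0203] z90 [(-0.05, np.float64(0.051)), (-0.03, np.float64(0.0511)), (-0.01, np.float64(0.0513)), (0.01, np.float64(0.0514)), (0.03, np.float64(0.0522))]
t 17.15 tcp [0.485  0.1553 0.1557] yaw 5.64 F [0.7 0.1 0.2] gap 0.324 gf 0.0 q6 -1.58
turn [0.01 0.03 5.34] shift [-0.0413 -0.3095 -0.0043]
```

View pics/w9.png

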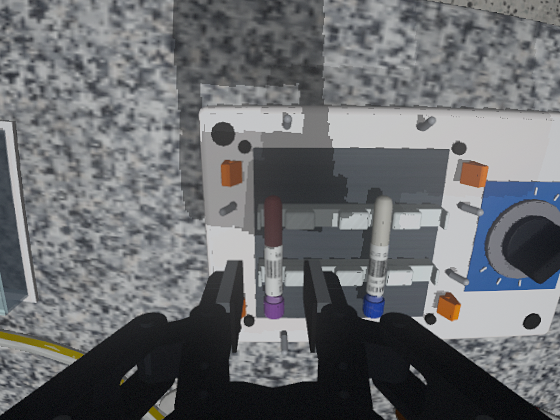

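Both tubes lie in their lanes: purple at u≈274 and blue at u≈378, tops at 51 mm. Now for the cover.

Call:
drive_tool --pt "0 0 0 0 0 5.3 -0.2" --pt "-0.006 -0.045 0 0 0 0 -0.2" --pt "-0.006 -0.045 0 0 0 0 -0.2" --pt "-0.006 -0.045 0 0 0 0 -0.2" --pt "-0.006 -0.045 0 0 0 0 -0.2" --pt "-0.006 -0.045 0 0 0 0 -0.2" --pt "-0.006 -0.045 0 0 0 0 -0.2" --pt "-0.005 -0.04 0 0 0 0 -0.2" --pt "0 0 0 0 0 0 -0.2" --pt "0 0 0 0 0 0 -0.2"

```text
t: 18.15
tcp_pos: [0.5278, -0.1557, 0.1548]
tool_rot: [-0.002, 1.0, 0.0, -0.0]
force: [-1.5, 0.3, 0.2]
finger_gap: 0.401
gripper_force: 0.0
```

```bash
cat > cover.py <<'E'
from h import *
def cover(d,h=None,box=None):
    P=cloud(d); B=blobs(d,(8,150,60),(22,255,255),60,box)
    for x in B: print('orange',x[0].round(1),x[2],x[1].round(4),(onplane(d,[x[0]],h)[0].round(4) if h else ''))
    B=blobs(d,(100,120,40),(125,255,255),150)
    for x in B:
        q=P[x[3]]; t=q[q[:,2]>np.nanpercentile(q[:,2],50)]; r=cv2.minAreaRect(t[:,:2].astype(np.float32)); print('blue',x[0].round(1),x[2],x[1].round(4),'z',np.nanpercentile(q[:,2],[5,50,95]).round(4),'toprect',np.round(r[0],4),np.round(r[1],4),round(r[2],2))
E
python3 - <<'E'
from cover import *; from go import go
d=snap('wrist'); np.savez('w10.npz',**d); cover(d,.038); go(.5287,-.1536,.1,.3)
E
```

```text
orange [192.1 128. ] 744 [ 0.469  -0.2117  0.0386] [ 0.4691 -0.2119  0.038 ]
orange [358.7 126. ] 612 [ 0.4671 -0.096   0.0386] [ 0.4672 -0.0958  0.038 ]
orange [196.8 277.5] 189 [ 0.5855 -0.2164  0.0385] [ 0.5862 -0.2161  0.038 ]
orange [351.8 278.4] 279 [ 0.5858 -0.0916  0.0384] [ 0.5866 -0.0918  0.038 ]
orange [471.8 345.2] 276 [6.886e-01 5.120e-02 5.000e-04] [0.6562 0.0237 0.038 ]
blue [275.4 216.5] 2358 [ 0.5259 -0.1537  0.0615] z [0.0601 0.0615 0.0626] toprect [ 0.5286 -0.1536] [0.0142 0.0773] 89.81
t 18.2 tcp [ 0.5274 -0.1543  0.1549] yaw 0.29 F [-0.4  0.8  0.9] gap 0.401 gf 0.0 q6 -2.06
turn [ 0.08 -0.08 -0.01] shift [-0.0013  0.0007  0.0549]
```

Call:
drive_tool --pt "-0.0013 0.0005 0.03 0 0 -0.2 -0.2" --pt "0 0 0.03 0 0 0 -0.2" --pt "0 0 0.025 0 0 0 -0.2" --pt "0 0 0.0125 0 0 0 -0.2" --pt "0 0 0 0 0 0 -0.2" --pt "0 0 0 0 0 0 -1" --pt "0 0 0 0 0 0 -1" --pt "0 0 0 0 0 0 -1" --pt "0 0 0 0 0 0 -1" --pt "0 0 0 0 0 0 -1" --newtons 80

```text
t: 19.2
tcp_pos: [0.5295, -0.154, 0.0593]
tool_rot: [-0.005, 1.0, -0.0, 0.001]
force: [0.8, 1.5, 5.6]
finger_gap: 0.168
gripper_force: 80.6
```

Call:
drive_tool --pt "0 0 0 0 0 0 -1" --pt "0 0 -0.01 0 0 0 -1" --pt "0 0 -0.03 0 0 0 -1" --pt "0 0 -0.04 0 0 0 -1" --pt "0 0 -0.03 0 0 0 -1" --pt "0 0 0 0 0 0 -1" --pt "0 0 0 0 0 0 -1"

```text
t: 19.9
tcp_pos: [0.5286, -0.154, 0.1686]
tool_rot: [-0.005, 1.0, -0.0, 0.0]
force: [0.0, -1.5, -3.3]
finger_gap: 0.165
gripper_force: 79.7
```

```bash
python3 go.py .5094 .2177 .165 5.67
python3 - <<'E'
from cover import *
d=snap('wrist'); np.savez('w11.npz',**d); cover(d)
E
```

```text
t 19.9 tcp [ 0.5286 -0.154   0.1686] yaw 0.54 F [ 0.  -1.5 -3.3] gap 0.165 gf 79.7 q6 -2.07
turn [-0.02  0.03 -5.13] shift [-0.0176  0.3718  0.0036]
orange [139.3 143. ] 1926 [ 0.4682 -0.212   0.148 ] 
orange [424.6 138.4] 161 [ 0.4651 -0.0885  0.1479] 
orange [390.5 143.3] 362 [ 0.4668 -0.1036  0.1478] 
orange [461.6 338.1] 317 [6.90e-01 4.97e-02 6.00e-04] 
orange [153.5 366.9] 64 [ 0.5896 -0.2186  0.1481] 
orange [392.3 366.8] 61 [ 0.5883 -0.0878  0.1478] 
blue [273.  280.6] 5958 [ 0.52   -0.1537  0.1709] z [0.1692 0.1709 0.1719] toprect [ 0.5271 -0.1536] [0.0776 0.0142] 0.39
```

Call:
drive_tool --pt "0 0 0 0 0 -2.5 -1" --pt "0 0 0 0 0 -2.6 -1" --pt "-0.002 0.04 0 0 0 0 -1" --pt "-0.002 0.042 0 0 0 0 -1" --pt "-0.002 0.042 0 0 0 0 -1" --pt "-0.002 0.042 0 0 0 0 -1" --pt "-0.002 0.042 0 0 0 0 -1" --pt "-0.002 0.042 0 0 0 0 -1" --pt "-0.002 0.042 0 0 0 0 -1" --pt "-0.002 0.042 0 0 0 0 -1"

```text
t: 20.95
tcp_pos: [0.5102, 0.1813, 0.1661]
tool_rot: [-0.049, 0.999, -0.0, -0.002]
force: [0.6, 0.5, -2.8]
finger_gap: 0.164
gripper_force: 79.6
```

Call:
drive_tool --pt "-0.0016 0.0378 0 0 0 0 -1" --pt "0 0 0 0 0 0 -1" --pt "0 0 0.02 0 0 0 -1" --pt "0 0 0.02 0 0 0 -1" --pt "0 0 0 0 0 0 -1" --pt "0 0 0 0 0 0 -1"

```text
t: 21.55
tcp_pos: [0.5089, 0.217, 0.127]
tool_rot: [-0.049, 0.999, -0.0, -0.002]
force: [0.1, -0.3, -2.2]
finger_gap: 0.166
gripper_force: 79.6
```

```bash
python3 go.py .5093 .2177 .1 5.67
python3 - <<'E'
from cover import *
d=snap('wrist'); np.savez('w12.npz',**d); save(d,'w12.png'); cover(d)
E
```

```text
t 21.55 tcp [0.5089 0.217  0.127 ] yaw 5.61 F [ 0.1 -0.3 -2.2] gap 0.166 gf 79.6 q6 -1.47
turn [-0.03 -0.2  -0.06] shift [-0.0004  0.0007  0.027 ]
orange [139.5 143.1] 1934 [0.4539 0.154  0.1067] 
orange [407.  143.7] 1934 [0.4428 0.2691 0.1065] 
orange [ 77.2 362.2] 132 [0.6823 0.0465 0.0009] 
orange [153.5 366.8] 63 [0.5751 0.1583 0.1061] 
orange [392.3 366.8] 61 [0.5623 0.2882 0.106 ] 
blue [506.2 165.6] 2994 [0.4554 0.3794 0.0245] z [0.0235 0.0245 0.0256] toprect [0.4644 0.3748] [0.0415 0.0765] 3.94
blue [272.9 282.2] 5829 [0.5011 0.2168 0.1293] z [0.1279 0.1293 0.1303] toprect [0.507  0.2171] [0.0771 0.014 ] 5.64
blue [480.9 265.6] 1772 [0.5353 0.3773 0.0245] z [0.0235 0.0245 0.0255] toprect [0.5208 0.38  ] [0.0462 0.0767] 5.59
```

View pics/w12.png

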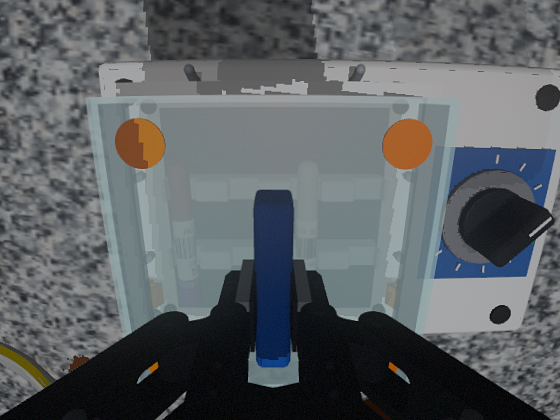

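The held cover is centred over the warmer, its front dots at (140,143) and (407,144), and the tubes and cradles are visible through it. I'll lower slowly.

Call:
drive_tool --pt "-0.0005 0.0008 0.012 0 0 -0.1 -1" --pt "0 0 0.008 0 0 0 -1" --pt "0 0 0.005 0 0 0 -1" --pt "0 0 0.003 0 0 0 -1" --pt "0 0 0.002 0 0 0 -1" --pt "0 0 0 0 0 0 -1" --pt "0 0 0 0 0 0 -1"

```text
t: 22.3
tcp_pos: [0.5104, 0.2181, 0.0985]
tool_rot: [-0.05, 0.999, -0.0, 0.0]
force: [0.7, -4.1, -1.4]
finger_gap: 0.163
gripper_force: 79.8
```

```bash
python3 go.py .5093 .2177 .096 5.67
```

```text
t 22.3 tcp [0.5104 0.2181 0.0985] yaw 5.77 F [ 0.7 -4.1 -1.4] gap 0.163 gf 79.8 q6 -1.47
turn [-0.04  0.02  0.1 ] shift [ 0.0012 -0.0003  0.0025]
```

Call:
drive_tool --pt "0.0004 -0.0006 0.001 0 0 0 -1" --pt "0 0 0.002 0 0 0 -1" --pt "0 0 0 0 0 0 -1" --pt "0 0 0 0 0 0 -1"

```text
t: 22.7
tcp_pos: [0.5109, 0.2186, 0.0965]
tool_rot: [-0.05, 0.999, 0.001, 0.002]
force: [-0.7, -2.7, 6.1]
finger_gap: 0.165
gripper_force: 80.7
```

```bash
python3 go.py .5093 .2177 .096 5.67
python3 - <<'E'
from cover import *
d=snap('wrist'); cover(d)
E
```

```text
t 22.7 tcp [0.5109 0.2186 0.0965] yaw 5.72 F [-0.7 -2.7  6.1] gap 0.165 gf 80.7 q6 -1.47
turn [0.06 0.18 0.05] shift [ 0.0017 -0.0007  0.0005]
orange [139.3 143.1] 1935 [0.4561 0.1554 0.0758] 
orange [407.1 143.7] 1939 [0.4447 0.2705 0.076 ] 
orange [153.6 366.8] 62 [0.5778 0.1599 0.0757] 
orange [392.3 366.8] 61 [0.5642 0.2901 0.076 ] 
blue [485.7 217.8] 6995 [0.4789 0.3455 0.0245] z [0.0235 0.0245 0.0255] toprect [0.4946 0.3707] [0.0994 0.0903] 5.72
blue [272.9 281.9] 5856 [0.5029 0.2184 0.0988] z [0.0974 0.0988 0.0999] toprect [0.5095 0.2187] [0.0777 0.0143] 5.79
```

Call:
drive_tool --pt "0 0 0 0 0 0 -0.4" --pt "0 0 0 0 0 0 -0.2" --pt "0 0 0 0 0 0 -0.2" --pt "0 0 0 0 0 0 -0.2" --pt "0 0 -0.03 0 0 0 -0.2" --pt "0 0 -0.04 0 0 0 -0.2" --pt "0.02 0 -0.04 0 0 0 -0.2" --pt "0.02 0 0 0 0 0 -1" --pt "0 0 0 0 0 0 -1" --pt "0 0 0 0 0 0 -1"

```text
t: 23.75
tcp_pos: [0.4702, 0.2141, 0.2051]
tool_rot: [-0.05, 0.999, 0.0, 0.0]
force: [0.6, 0.4, -0.4]
finger_gap: -0.0
gripper_force: 0.0
```

```bash
cat >> cover.py <<'E'
def dots(d,o=(.5094,.2181),a=.099):
    P=cloud(d); c,s=np.cos(a),np.sin(a); W=[]
    for x in blobs(d,(8,150,40),(22,255,255),40):
        u,v=x[0]; q=x[1]; dx,dy=q[:2]-np.array(o); X,Y=c*dx+s*dy,-s*dx+c*dy
        if abs(X)<.1 and abs(Y)<.1: print('dot' if abs(abs(Y)-.058)<.012 and q[2]>.058 else 'other',x[2],x[0].round(0),q.round(4),'warmer',(X*1e3).round(1),(Y*1e3).round(1),'z',(np.nanmean(P[x[3]][:,2])*1e3).round(1))
E
python3 - <<'E'
from cover import *; from go import go
d=snap('wrist'); np.savez('w13.npz',**d); dots(d); go(.51,.2186,.16,5.7)
for n in ['top']:
    d=snap(n); np.savez('t13.npz',**d); dots(d)
E
```

```text
other 104 [164. 171.] [0.4607 0.1195 0.0442] warmer -58.2 -93.3 z 44.9
other 115 [382. 172.] [0.4425 0.3052 0.0441] warmer -58.0 93.3 z 44.2
dot 586 [196. 179.] [0.456  0.1545 0.0785] warmer -59.4 -58.0 z 78.5
dot 513 [351. 178.] [0.4437 0.271  0.0772] warmer -60.2 59.2 z 77.1
other 77 [175. 290.] [0.5769 0.1303 0.0438] warmer 58.5 -94.0 z 42.8
other 80 [369. 290.] [0.5579 0.3164 0.0438] warmer 57.9 93.0 z 43.9
dot 273 [337. 311.] [0.561  0.2784 0.0771] warmer 57.3 54.9 z 87.0
dot 252 [208. 311.] [0.5715 0.1696 0.0783] warmer 57.0 -54.4 z 88.2
t 23.8 tcp [0.4707 0.214  0.2048] yaw 5.74 F [ 0.1 -0.9  0.4] gap -0.001 gf 0.0 q6 -1.46
turn [0.01 0.01 0.04] shift [-0.0396  0.0007  0.0448]
dot 46 [188. 204.] [0.5766 0.1662 0.0773] warmer 61.8 -58.3 z 77.8
dot 49 [192. 252.] [0.456  0.1535 0.078 ] warmer -59.5 -59.1 z 78.1
```

The cover rests on the catches with its dots at 77–78 mm and within 1 mm of centre. Next: press the corners with the fingers shut.

```bash
python3 go.py .4560 .1549 .105 5.7
```

```text
t 23.85 tcp [0.4709 0.214  0.2046] yaw 5.73 F [ 0.2 -0.9  0.2] gap -0.002 gf 0.0 q6 -1.46
turn [ 0.   -0.01  0.03] shift [ 0.0207 -0.0573  0.0996]
```

Call:
drive_tool --pt "0.01 -0.0287 0 0 0 0 -1" --pt "0.0107 -0.0286 0 0 0 0 -1" --pt "0 0 0.04 0 0 0 -1" --pt "0 0 0.04 0 0 0 -1" --pt "0 0 0.0196 0 0 0 -1" --pt "0 0 0 0 0 0 -1" --pt "0 0 0 0 0 0 -1"

```text
t: 24.55
tcp_pos: [0.4559, 0.1548, 0.105]
tool_rot: [-0.05, 0.999, 0.0, -0.0]
force: [-0.5, 0.4, -0.3]
finger_gap: 0.005
gripper_force: 0.0
```

Call:
drive_tool --pt "0 0 0.003 0 0 0 -1" --pt "0 0 0.003 0 0 0 -1" --pt "0 0 0.003 0 0 0 -1" --pt "0 0 0 0 0 0 -1"

```text
t: 24.95
tcp_pos: [0.4554, 0.155, 0.0969]
tool_rot: [-0.05, 0.999, 0.0, 0.0]
force: [-0.3, -0.6, 0.3]
finger_gap: 0.004
gripper_force: 0.0
```

Call:
drive_tool --pt "0 0 0.003 0 0 0 -1" --pt "0 0 0.003 0 0 0 -1" --pt "0 0 0 0 0 0 -1"

```text
t: 25.25
tcp_pos: [0.4554, 0.1549, 0.0905]
tool_rot: [-0.05, 0.999, 0.0, 0.0]
force: [0.4, 0.8, 0.8]
finger_gap: -0.001
gripper_force: 0.2
```

Call:
drive_tool --pt "0 0 0.003 0 0 0 -1" --pt "0 0 0.002 0 0 0 -1" --pt "0 0 0 0 0 0 -1"

```text
t: 25.55
tcp_pos: [0.4551, 0.1549, 0.0854]
tool_rot: [-0.05, 0.999, 0.0, -0.0]
force: [-0.6, 0.6, -0.4]
finger_gap: 0.001
gripper_force: 0.0
```

Call:
drive_tool --pt "0 0 0.003 0 0 0 -1" --pt "0 0 0.002 0 0 0 -1" --pt "0 0 0 0 0 0 -1"

```text
t: 25.85
tcp_pos: [0.4551, 0.1546, 0.0804]
tool_rot: [-0.05, 0.999, -0.0, -0.0]
force: [-0.4, -2.2, 3.1]
finger_gap: 0.0
gripper_force: 1.7
```

Run:
```python
from cover import *; from go import go
d=snap('wrist'); dots(d); save(d,'w14.png'); go(.4560,.1549,.08,5.7)
```

```text
other 285 [205. 258.] [0.4599 0.1192 0.044 ] warmer -59.0 -93.5 z 44.0
dot 1593 [528. 292.] [0.4453 0.2698 0.08  ] warmer -58.7 57.8 z 80.0
t 25.9 tcp [0.4552 0.1547 0.0806] yaw 5.75 F [ 0.3 -2.   3.3] gap 0.002 gf 1.6 q6 -1.58
turn [-0.01 -0.02  0.05] shift [-0.0008  0.0001  0.0006]
```

View pics/w14.png

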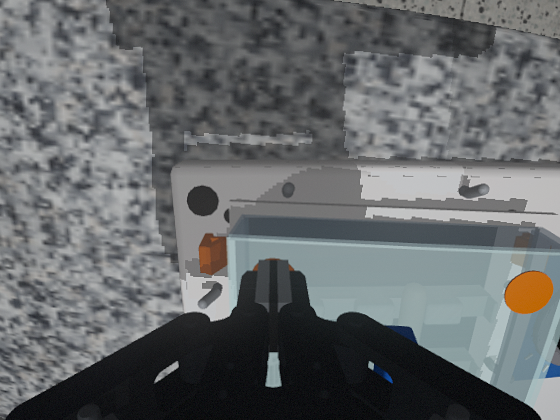

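The fingertips are on the corner 1 dot at (273,265), with corner 3 at (528,292) standing at 80 mm. Contact has begun (3 N), so I'll press on.

Call:
drive_tool --pt "0 0 0.002 0 0 0 -1" --pt "0 0 0.002 0 0 0 -1" --pt "0 0 0 0 0 0 -1"

```text
t: 26.2
tcp_pos: [0.4556, 0.1548, 0.0793]
tool_rot: [-0.05, 0.999, -0.0, 0.001]
force: [-5.0, -3.4, 26.7]
finger_gap: 0.005
gripper_force: 13.4
```

Call:
drive_tool --pt "0 0 0.002 0 0 0 -1" --pt "0 0 0.002 0 0 0 -1" --pt "0 0 0 0 0 0 -1"

```text
t: 26.5
tcp_pos: [0.4556, 0.1549, 0.0788]
tool_rot: [-0.05, 0.999, -0.0, 0.002]
force: [-10.5, -3.4, 59.8]
finger_gap: -0.001
gripper_force: 30.0
```

Call:
drive_tool --pt "0 0 -0.02 0 0 0 -1" --pt "0 0 -0.01 0 0 0 -1" --pt "-0.04 0 0 0 0 0 -1" --pt "-0.04 0 0 0 0 0 -1" --pt "-0.04 0 0 0 0 0 -1" --pt "0 0 0 0 0 0 -1" --pt "0 0 0 0 0 0 -1"

```text
t: 27.2
tcp_pos: [0.5745, 0.167, 0.1016]
tool_rot: [-0.05, 0.999, 0.0, -0.001]
force: [-0.8, 0.4, -1.4]
finger_gap: 0.004
gripper_force: 0.0
```

Run:
```python
from cover import *; from go import go
d=snap('wrist'); dots(d); go(.5754,.1667,.0805,5.7)
d=snap('top'); dots(d)
```

```text
other 966 [207.  19.] [0.4608 0.1234 0.0431] warmer -57.7 -89.5 z 41.4
dot 1253 [276.  13.] [0.4608 0.1573 0.071 ] warmer -54.4 -55.7 z 71.0
dot 1053 [546.  18.] [0.4492 0.2686 0.0811] warmer -54.9 56.2 z 81.1
other 267 [210. 238.] [0.5768 0.1309 0.044 ] warmer 58.5 -93.5 z 43.9
dot 463 [274. 255.] [0.5713 0.1675 0.0709] warmer 56.6 -56.4 z 70.9
dot 1283 [503. 272.] [0.5654 0.2829 0.0812] warmer 62.1 59.0 z 81.2
t 27.25 tcp [0.573  0.1669 0.1015] yaw 5.74 F [-0.3  0.2  0.2] gap -0.004 gf 0.0 q6 -1.58
turn [ 0.02 -0.2   0.04] shift [-0.0023 -0.0005  0.021 ]
dot 41 [192. 252.] [0.4567 0.1559 0.07  ] warmer -58.6 -56.7 z 69.9
```

Call:
drive_tool --pt "-0.002 -0.0005 0.008 0 -0.2 0 -1" --pt "0 0 0.006 0 0 0 -1" --pt "0 0 0 0 0 0 -1"

```text
t: 27.6
tcp_pos: [0.5752, 0.1665, 0.0874]
tool_rot: [-0.05, 0.999, 0.0, 0.0]
force: [0.8, -0.9, -0.1]
finger_gap: 0.002
gripper_force: 0.0
```

Call:
drive_tool --pt "0 0 0.002 0 0 0 -1" --pt "0 0 0.002 0 0 0 -1" --pt "0 0 0 0 0 0 -1"

```text
t: 27.9
tcp_pos: [0.5768, 0.1666, 0.0847]
tool_rot: [-0.05, 0.999, 0.0, 0.002]
force: [-0.6, 0.6, 0.6]
finger_gap: -0.002
gripper_force: 0.2
```

Call:
drive_tool --pt "0 0 0.002 0 0 0 -1" --pt "0 0 0 0 0 0 -1"

```text
t: 28.1
tcp_pos: [0.5771, 0.1664, 0.0829]
tool_rot: [-0.05, 0.999, -0.0, 0.002]
force: [-1.2, -1.0, 1.5]
finger_gap: -0.001
gripper_force: 1.0
```

Call:
drive_tool --pt "0 0 0.001 0 0 0 -1" --pt "0 0 0 0 0 0 -1"

```text
t: 28.3
tcp_pos: [0.5774, 0.1664, 0.082]
tool_rot: [-0.05, 0.999, -0.0, 0.002]
force: [0.4, -1.2, 3.1]
finger_gap: -0.002
gripper_force: 1.4
```

Run:
```python
from cover import *; from go import go
d=snap('wrist'); dots(d); go(.5754,.1667,.0805,5.7)
d=snap('top'); dots(d)
```

```text
other 764 [202.  11.] [0.4644 0.1242 0.0427] warmer -54.1 -89.0 z 41.1
dot 513 [277.   5.] [0.4655 0.157  0.0699] warmer -49.7 -56.5 z 69.9
other 330 [205. 246.] [0.5767 0.1309 0.0441] warmer 58.3 -93.4 z 44.1
dot 45 [274. 257.] [0.5672 0.1662 0.0682] warmer 52.4 -57.4 z 68.2
dot 1544 [529. 288.] [0.5659 0.2821 0.0804] warmer 62.5 58.1 z 80.4
t 28.35 tcp [0.5773 0.1664 0.0821] yaw 5.75 F [ 0.9 -2.9  2.3] gap 0.001 gf 1.5 q6 -1.58
turn [-0.01  0.28  0.05] shift [0.0019 0.0005 0.0016]
dot 42 [192. 251.] [0.4589 0.1562 0.0685] warmer -56.3 -56.7 z 68.7
```

Call:
drive_tool --pt "0.001 0 0.001 0 0 0 -1" --pt "0.001 0 0.001 0 0 0 -1" --pt "0 0 0 0 0 0 -1"

```text
t: 28.7
tcp_pos: [0.5762, 0.1662, 0.0803]
tool_rot: [-0.05, 0.999, 0.0, 0.003]
force: [4.0, -3.0, 4.7]
finger_gap: 0.002
gripper_force: 2.5
```

Call:
drive_tool --pt "0.001 0 0.001 0 0 0 -1" --pt "0 0 0 0 0 0 -1"

```text
t: 28.9
tcp_pos: [0.5758, 0.1661, 0.0797]
tool_rot: [-0.05, 0.999, -0.0, 0.004]
force: [5.0, -3.4, 6.8]
finger_gap: -0.0
gripper_force: 3.4
```

Call:
drive_tool --pt "0 0 0.001 0 0 0 -1" --pt "0 0 0 0 0 0 -1"

```text
t: 29.1
tcp_pos: [0.5759, 0.1661, 0.0796]
tool_rot: [-0.05, 0.999, -0.0, 0.004]
force: [2.4, -3.6, 11.4]
finger_gap: -0.001
gripper_force: 5.9
```

Run:
```python
from cover import *; from go import go
d=snap('wrist'); dots(d); go(.5754,.1667,.0805,5.7)
d=snap('top'); dots(d)
```

```text
other 822 [201.  12.] [0.464  0.1241 0.0428] warmer -54.4 -89.1 z 41.2
dot 550 [274.   6.] [0.464  0.1558 0.066 ] warmer -51.3 -57.5 z 66.0
other 332 [205. 251.] [0.5765 0.1309 0.0441] warmer 58.1 -93.4 z 44.1
dot 41 [274. 257.] [0.566  0.1655 0.0656] warmer 51.1 -57.9 z 65.6
dot 1602 [532. 289.] [0.5638 0.2815 0.0798] warmer 60.4 57.7 z 79.8
t 29.15 tcp [0.5759 0.1661 0.0795] yaw 5.75 F [ 1.7 -4.6 11.4] gap -0.002 gf 5.9 q6 -1.58
turn [-0.03  0.49  0.05] shift [ 0.0004  0.0006 -0.001 ]
dot 42 [193. 252.] [0.4567 0.1541 0.0661] warmer -58.7 -58.5 z 65.5
```

Call:
drive_tool --pt "0 0 0.001 0 0 0 -1" --pt "0 0 0 0 0 0 -1"

```text
t: 29.4
tcp_pos: [0.5759, 0.1662, 0.0794]
tool_rot: [-0.05, 0.999, -0.0, 0.004]
force: [0.4, -4.9, 16.9]
finger_gap: -0.003
gripper_force: 8.4
```

Call:
drive_tool --pt "0 0 0.001 0 0 0 -1" --pt "0 0 0 0 0 0 -1"

```text
t: 29.6
tcp_pos: [0.576, 0.1662, 0.0793]
tool_rot: [-0.05, 0.999, -0.0, 0.005]
force: [-0.5, -4.4, 21.7]
finger_gap: 0.003
gripper_force: 11.0
```

Run:
```python
from cover import *; from go import go
d=snap('wrist'); dots(d); go(.5754,.1667,.0805,5.7)
```

```text
other 811 [200.  12.] [0.4642 0.124  0.0428] warmer -54.3 -89.1 z 41.3
dot 535 [275.   6.] [0.4643 0.1558 0.0661] warmer -51.1 -57.5 z 66.1
other 330 [205. 250.] [0.5764 0.1309 0.0441] warmer 58.0 -93.4 z 44.1
dot 1602 [532. 289.] [0.564  0.2815 0.0797] warmer 60.6 57.7 z 79.7
t 29.65 tcp [0.576  0.1662 0.0793] yaw 5.77 F [-0.8 -5.1 21.2] gap 0.001 gf 11.0 q6 -1.58
turn [-0.03  0.53  0.07] shift [ 0.0005  0.0005 -0.0012]
```

Call:
drive_tool --pt "0 0 -0.02 0 0.5 0 -1" --pt "0 0 -0.01 0 0 0 -1" --pt "0 0.04 0 0 0 0 -1" --pt "0 0.04 0 0 0 0 -1" --pt "0 0.036 0 0 0 0 -1" --pt "0 0 0 0 0 0 -1" --pt "0 0 0 0 0 0 -1"

```text
t: 30.35
tcp_pos: [0.5604, 0.2826, 0.1046]
tool_rot: [-0.051, 0.999, -0.0, -0.004]
force: [-0.5, -0.5, -0.5]
finger_gap: -0.003
gripper_force: 0.0
```

Run:
```python
from cover import *; from go import go
d=snap('wrist'); np.savez('w15.npz',**d); dots(d); go(.5640,.2821,.0935,5.7)
d=snap('top'); dots(d); cv2.imwrite('pics/w15.png',cv2.resize(d['image'][195:265,80:220,::-1],None,fx=5.5,fy=5.5,interpolation=cv2.INTER_CUBIC))
```

```text
dot 1511 [19. 21.] [0.4567 0.157  0.0712] warmer -58.5 -55.6 z 71.2
dot 1372 [274.  13.] [0.4483 0.2717 0.0815] warmer -55.5 59.4 z 81.5
other 246 [343.  28.] [0.4429 0.3065 0.0438] warmer -57.4 94.5 z 43.8
dot 1013 [ 59. 262.] [0.5753 0.1687 0.0711] warmer 60.7 -55.7 z 71.0
dot 53 [272. 257.] [0.5547 0.2818 0.0811] warmer 51.4 58.9 z 81.1
t 30.4 tcp [0.5608 0.2816 0.1048] yaw 5.79 F [-0.3 -0.8  0. ] gap 0.001 gf 0.0 q6 -1.39
turn [-0.03 -0.46  0.09] shift [-0.0032  0.0002  0.0113]
dot 43 [188. 205.] [0.5754 0.1679 0.0707] warmer 60.8 -56.5 z 70.9
dot 45 [192. 252.] [0.4565 0.1558 0.07  ] warmer -58.8 -56.8 z 69.9
dot 45 [144. 257.] [0.4451 0.2704 0.0808] warmer -58.8 58.4 z 80.5
```

Call:
drive_tool --pt "-0.003 0 0.005 0 -0.5 0 -1" --pt "0 0 0.005 0 0 0 -1" --pt "0 0 0.003 0 0 0 -1" --pt "0 0 0.002 0 0 0 -1" --pt "0 0 0 0 0 0 -1"

```text
t: 30.95
tcp_pos: [0.5669, 0.2807, 0.0935]
tool_rot: [-0.05, 0.999, -0.0, 0.003]
force: [-1.8, -3.7, 15.8]
finger_gap: -0.003
gripper_force: 7.9
```

Call:
drive_tool --pt "0 0 0.002 0 0 0 -1" --pt "0 0 0.002 0 0 0 -1" --pt "0 0 0 0 0 0 -1"

```text
t: 31.25
tcp_pos: [0.5679, 0.2807, 0.0928]
tool_rot: [-0.05, 0.999, -0.0, 0.005]
force: [-4.4, -6.4, 30.7]
finger_gap: -0.0
gripper_force: 15.3
```

Run:
```python
from cover import *; from go import go
d=snap('wrist'); dots(d); go(.5640,.2821,.0935,5.7)
d=snap('top'); dots(d)
```

```text
dot 397 [ 7. 11.] [0.4631 0.1613 0.0727] warmer -51.7 -52.0 z 72.7
dot 222 [276.   3.] [0.4564 0.271  0.0849] warmer -47.5 57.9 z 84.8
other 167 [355.  10.] [0.446  0.307  0.0438] warmer -54.3 94.7 z 43.8
dot 1053 [ 53. 259.] [0.5773 0.1684 0.0665] warmer 62.6 -56.1 z 66.6
dot 104 [290. 263.] [0.5592 0.2886 0.0803] warmer 56.6 65.2 z 80.3
t 31.3 tcp [0.568  0.2807 0.0928] yaw 5.74 F [-4.8 -5.5 30.1] gap -0.0 gf 15.2 q6 -1.38
turn [-0.06  0.57  0.04] shift [ 0.0038  0.0018 -0.0007]
dot 44 [188. 204.] [0.5787 0.1677 0.065 ] warmer 64.0 -57.0 z 65.1
dot 48 [192. 251.] [0.4589 0.1552 0.0719] warmer -56.5 -57.6 z 71.8
dot 44 [144. 256.] [0.4474 0.2691 0.0853] warmer -56.7 56.9 z 85.1
```

Call:
drive_tool --pt "0 0 -0.02 0 0 0 -1" --pt "0 0 -0.04 0 0.5 0 -1" --pt "0 0 -0.04 0 0 0 -1" --pt "0 0 0 0 0 0 -1" --pt "0 0 0 0 0 0 -1"

```text
t: 31.85
tcp_pos: [0.5657, 0.2816, 0.1875]
tool_rot: [-0.05, 0.999, 0.0, -0.002]
force: [0.1, -0.3, -0.1]
finger_gap: -0.005
gripper_force: 0.0
```

Run:
```python
from cover import *; from go import go
o=(.5094,.2181);a=.099;c,s=np.cos(a),np.sin(a)
for n in ['w1','w6','w9']:
    d=load(n+'.npz'); P=cloud(d); q=P[:,:,:2]-np.array(o); X=c*q[...,0]+s*q[...,1]; Y=-s*q[...,0]+c*q[...,1]; Z=P[...,2]
    m=((abs(abs(Y)-.095)<.014)&(abs(X)<.045)|(abs(abs(X)-.095)<.014)&(abs(Y)<.07))&(Z>.0275)&(Z<.07)
    k,l,st,ce=cv2.connectedComponentsWithStats(m.astype(np.uint8))
    for i in range(1,k):
        if st[i,4]>=6:
            w=l==i; zs=Z[w]; top=zs>np.percentile(zs,75); bot=zs<np.percentile(zs,30)
            print(n,st[i,4],'top',(np.array([X[w][top].mean(),Y[w][top].mean(),zs.max()])*1e3).round(1),'low',(np.array([X[w][bot].mean(),Y[w][bot].mean(),zs[bot].mean()])*1e3).round(1))
d=snap('wrist'); np.savez('w16.npz',**d); dots(d); go(.5100,.2181,.13,5.7)
```

```text
w1 57 top [-96.9  50.5  46. ] low [-90.9  51.1  34.4]
w1 64 top [-97.1 -49.7  47.1] low [-90.6 -48.7  31.9]
w1 85 top [-30.  -96.8  45.4] low [-30.7 -89.8  31.5]
w1 54 top [-29.4  96.4  45.5] low [-30.2  90.1  32.6]
w1 73 top [ 29.7 -96.1  44.9] low [ 28.7 -90.5  31.2]
w1 58 top [29.4 96.6 46.6] low [28.5 90.2 32. ]
w1 48 top [ 94.9 -49.2  43. ] low [ 90.2 -49.7  31.2]
w1 66 top [96.2 50.6 44.6] low [90.1 50.6 31.4]
w6 150 top [-96.2  49.9  45.8] low [-90.2  49.4  33.3]
w6 162 top [-96.6 -49.3  47.1] low [-90.2 -48.8  32.4]
w6 187 top [-29.9 -96.2  45.6] low [-30.3 -90.1  31.5]
w6 161 top [-29.6  96.6  45.7] low [-30.1  90.4  31.8]
w6 161 top [ 29.9 -96.6  45.5] low [ 29.1 -90.4  31.7]
w6 153 top [30.  96.8 45.4] low [28.8 90.5 31.5]
w6 71 top [ 93.6 -50.7  41.6] low [ 89.4 -49.7  29.8]
w6 23 top [96.5 47.6 44. ] low [92.3 46.8 32.2]
w9 117 top [-96.7 -50.2  45.8] low [-90.3 -50.5  34.2]
w9 144 top [-96.4  49.7  45.9] low [-91.2  47.9  32.9]
w9 138 top [-30.2 -96.3  46. ] low [-31.3 -90.3  32.3]
w9 167 top [-30.1  96.3  44.9] low [-30.3  90.1  31.6]
w9 159 top [29.7 96.  45.2] low [29.3 90.  31. ]
w9 140 top [ 96.  -50.3  44.9] low [ 89.9 -50.8  31. ]
dot 809 [101.  35.] [0.4564 0.1564 0.0711] warmer -58.9 -56.2 z 71.1
other 128 [323.  41.] [0.4424 0.3063 0.044 ] warmer -58.0 94.4 z 43.9
other 117 [70. 46.] [0.4614 0.1188 0.0441] warmer -57.6 -94.1 z 44.1
dot 127 [274.  41.] [0.4525 0.2718 0.0813] warmer -51.3 59.1 z 81.4
other 95 [ 91. 194.] [0.5762 0.1303 0.0441] warmer 57.8 -93.9 z 44.1
dot 568 [122. 207.] [0.5756 0.1686 0.071 ] warmer 61.0 -55.8 z 71.0
t 31.9 tcp [0.5646 0.2813 0.186 ] yaw 5.7 F [-0.3  1.  -0.8] gap 0.002 gf 0.0 q6 -1.39
turn [-0.01 -0.37 -0.  ] shift [ 0.0606 -0.0575  0.056 ]
```

Call:
drive_tool --pt "0.03 -0.028 0 0 -0.4 0 -0.2" --pt "0.0306 -0.0295 0 0 0 0 -0.2" --pt "0 0 0.03 0 0 0 -0.2" --pt "0 0 0.026 0 0 0 -0.2" --pt "0 0 0 0 0 0 -0.2" --pt "0 0 0 0 0 0 -0.2"

```text
t: 32.5
tcp_pos: [0.5098, 0.2185, 0.1294]
tool_rot: [-0.05, 0.999, -0.0, -0.001]
force: [0.8, 1.6, -0.2]
finger_gap: 0.399
gripper_force: 0.0
```

Run:
```python
from cover import *; from go import go
go(.5100,.2181,.097,5.67); d=snap('wrist'); dots(d); cover(d)
```

```text
t 32.5 tcp [0.5098 0.2185 0.1294] yaw 5.73 F [ 0.8  1.6 -0.2] gap 0.399 gf 0.0 q6 -1.47
turn [-0.02 -0.11  0.06] shift [-0.0001 -0.0004  0.0324]
dot 1217 [167. 137.] [0.4561 0.1564 0.0711] warmer -59.1 -56.1 z 71.1
dot 1439 [388. 138.] [0.4443 0.2711 0.0813] warmer -59.5 59.2 z 81.3
other 303 [123. 134.] [0.461  0.1208 0.0442] warmer -57.8 -92.1 z 44.2
other 209 [144. 298.] [0.5763 0.1321 0.044 ] warmer 58.1 -92.2 z 44.0
dot 52 [175. 316.] [0.5691 0.1622 0.0706] warmer 53.9 -61.5 z 75.8
orange [167.5 136.5] 1217 [0.4561 0.1564 0.0711] 
orange [388.2 138.3] 1439 [0.4443 0.2711 0.0813] 
orange [122.8 134.4] 303 [0.461  0.1208 0.0442] 
orange [144.2 297.9] 209 [0.5763 0.1321 0.044 ] 
blue [474.1 203.2] 6912 [0.4735 0.3552 0.0245] z [0.0234 0.0245 0.0255] toprect [0.4946 0.3709] [0.0997 0.0899] 5.62
blue [272.  253.6] 4293 [0.5054 0.218  0.099 ] z [0.0967 0.099  0.1001] toprect [0.5097 0.218 ] [0.0773 0.0144] 5.82
```

Call:
drive_tool --pt "0 -0.0003 0.02 0 0 0 -0.2" --pt "0 0 0.0115 0 0 0 -0.2" --pt "0 0 0 0 0 0 -0.2" --pt "0 0 0 0 0 0 -1" --pt "0 0 0 0 0 0 -1" --pt "0 0 0 0 0 0 -1" --pt "0 0 0 0 0 0 -1" --pt "0 0 0 0 0 0 -1" --newtons 120

```text
t: 33.35
tcp_pos: [0.5114, 0.2185, 0.1004]
tool_rot: [-0.05, 0.999, 0.0, 0.002]
force: [-1.7, -2.6, 5.5]
finger_gap: 0.148
gripper_force: 117.7
```

Run:
```python
from cover import *; from go import go
go(.5094,.2181,.097,5.67); d=snap('wrist'); dots(d)
```

```text
t 33.35 tcp [0.5114 0.2185 0.1004] yaw 5.73 F [-1.7 -2.6  5.5] gap 0.148 gf 117.7 q6 -1.47
turn [0.02 0.21 0.06] shift [ 0.002  -0.0002  0.0034]
dot 1698 [149. 140.] [0.4563 0.1569 0.0714] warmer -58.9 -55.6 z 71.4
dot 2036 [411. 143.] [0.4446 0.2715 0.0812] warmer -59.2 59.5 z 81.2
other 311 [ 99. 137.] [0.4608 0.1197 0.0442] warmer -58.1 -93.2 z 44.3
other 198 [128. 320.] [0.5765 0.1312 0.0441] warmer 58.2 -93.1 z 43.8
dot 105 [393. 368.] [0.564  0.2889 0.0817] warmer 61.3 65.0 z 93.6
```

Call:
drive_tool --pt "0 0 -0.01 0 0 0 -1" --pt "0 0 -0.02 0 0 0 -1" --pt "0 0 0 0 0 0 -1" --pt "0 0 0 0 0 0 -1"

```text
t: 33.8
tcp_pos: [0.5109, 0.2186, 0.1295]
tool_rot: [-0.05, 0.999, 0.0, 0.001]
force: [-0.8, -0.6, -2.2]
finger_gap: 0.152
gripper_force: 117.7
```

Run:
```python
from cover import *; from go import go
go(.5094,.2181,.13,5.67); d=snap('wrist'); dots(d)
```

```text
t 33.8 tcp [0.5109 0.2186 0.1295] yaw 5.75 F [-0.8 -0.6 -2.2] gap 0.152 gf 117.7 q6 -1.47
turn [0.01 0.16 0.08] shift [ 0.0015 -0.0003 -0.0005]
dot 1735 [148. 140.] [0.4557 0.1567 0.1017] warmer -59.5 -55.8 z 101.7
dot 1982 [410. 143.] [0.4441 0.2714 0.1089] warmer -59.7 59.5 z 109.0
dot 93 [392. 368.] [0.5641 0.289  0.1094] warmer 61.5 65.2 z 121.4
```

Call:
drive_tool --pt "0.0004 -0.0042 0 0 0 0 -1" --pt "0 0 0.01 0 0 0 -1" --pt "0 0 0.008 0 0 0 -1" --pt "0 0 0.004 0 0 0 -1" --pt "0 0 0 0 0 0 -1" --pt "0 0 0 0 0 0 -1"

```text
t: 34.45
tcp_pos: [0.5107, 0.2144, 0.1069]
tool_rot: [-0.05, 0.999, 0.0, 0.001]
force: [-0.4, 0.9, -1.8]
finger_gap: 0.145
gripper_force: 117.7
```

```bash
cat >> cover.py <<'E'
def est(d,o=(.5094,.2181),a=.099):
    P=cloud(d);c,s=np.cos(a),np.sin(a);D={}
    for x in blobs(d,(8,150,40),(22,255,255),200):
        q=x[1]; dx,dy=q[:2]-np.array(o); X,Y=c*dx+s*dy,-s*dx+c*dy
        if q[2]>.057 and abs(X+.06)<.02 and abs(abs(Y)-.058)<.015: D['c1' if Y<0 else 'c3']=np.array([X,Y,np.nanmean(P[x[3]][:,2])])
    if len(D)==2:
        t=(D['c3']-D['c1']); th=np.arctan2(t[2],t[1]); yaw=np.arctan2(-t[0],t[1]); mid=(D['c1']+D['c3'])/2
        uy=mid[1]+.038*np.sin(th); uz=mid[2]-.038*np.cos(th)
        print('roll deg',np.degrees(th).round(2),'yaw',np.degrees(yaw).round(2),'under y',(uy*1e3).round(1),'x',((mid[0]+.06)*1e3).round(1),'edge z -y',((uz-.087*np.sin(th))*1e3).round(1),'+y',((uz+.087*np.sin(th))*1e3).round(1),'dots',(D['c1'][2]*1e3).round(1),(D['c3'][2]*1e3).round(1))
    else: print(D)
E
python3 - <<'E'
from cover import *; from go import go
go(.5094,.2181,.13,5.67); d=snap('wrist'); est(d)
E
```

```text
t 34.45 tcp [0.5107 0.2144 0.1069] yaw 5.75 F [-0.4  0.9 -1.8] gap 0.145 gf 117.7 q6 -1.48
turn [0.   0.07 0.08] shift [ 0.0009  0.0039 -0.0231]
roll deg 3.61 yaw 0.08 under y 0.1 x -0.2 edge z -y 39.5 +y 50.5 dots 79.3 86.5
```

Centred. Now I'll press the −y edge down with the bar still gripped.

Call:
drive_tool --pt "0 0 0.002 0 0 0 -1" --pt "0 0 0.002 0 0 0 -1" --pt "0 0 0.002 0 0 0 -1" --pt "0 0 0 0 0 0 -1"

```text
t: 34.9
tcp_pos: [0.5118, 0.2158, 0.1022]
tool_rot: [-0.05, 0.999, 0.001, 0.002]
force: [-0.1, 6.8, 3.0]
finger_gap: 0.147
gripper_force: 118.4
```

Call:
drive_tool --pt "0 0 0.002 0 0 0 -1" --pt "0 0 0.002 0 0 0 -1" --pt "0 0 0 0 0 0 -1"

```text
t: 35.2
tcp_pos: [0.5121, 0.2158, 0.0982]
tool_rot: [-0.05, 0.999, 0.001, 0.003]
force: [-0.4, 5.7, 1.7]
finger_gap: 0.152
gripper_force: 118.5
```

Run:
```python
from cover import *; from go import go
go(.5094,.2181,.13,5.67); d=snap('wrist'); est(d)
```

```text
t 35.2 tcp [0.5121 0.2158 0.0982] yaw 5.69 F [-0.4  5.7  1.7] gap 0.152 gf 118.5 q6 -1.48
turn [0.15 0.34 0.02] shift [ 0.0025  0.0026 -0.0318]
roll deg 4.28 yaw 0.05 under y 2.1 x 1.5 edge z -y 29.5 +y 42.5 dots 69.6 78.3
```

Call:
drive_tool --pt "0.001 -0.0015 0.002 0 0 0 -1" --pt "0.0005 -0.001 0.002 0 0 0 -1" --pt "0 0 0 0 0 0 -1"

```text
t: 35.55
tcp_pos: [0.511, 0.2125, 0.094]
tool_rot: [-0.05, 0.999, 0.001, 0.003]
force: [0.3, 4.0, -0.4]
finger_gap: 0.146
gripper_force: 118.1
```

Call:
drive_tool --pt "0 0 0.001 0 0 0 -1" --pt "0 0 0.001 0 0 0 -1" --pt "0 0 0 0 0 0 -1"

```text
t: 35.85
tcp_pos: [0.5111, 0.2123, 0.0925]
tool_rot: [-0.05, 0.999, 0.001, 0.003]
force: [-0.0, 4.6, 4.2]
finger_gap: 0.148
gripper_force: 118.6
```

Run:
```python
from cover import *; from go import go
go(.5094,.2181,.13,5.67); d=snap('wrist'); est(d); dots(d)
```

```text
t 35.85 tcp [0.5111 0.2123 0.0925] yaw 5.72 F [-0.   4.6  4.2] gap 0.148 gf 118.6 q6 -1.48
turn [0.06 0.34 0.05] shift [ 0.0012  0.0059 -0.0375]
roll deg 3.6 yaw 0.1 under y -1.9 x 0.2 edge z -y 24.8 +y 35.7 dots 64.5 71.8
dot 1740 [148. 141.] [0.4561 0.1504 0.0645] warmer -59.7 -62.1 z 64.5
dot 1985 [410. 143.] [0.4445 0.2653 0.0718] warmer -59.9 53.4 z 71.8
other 150 [100. 140.] [0.4612 0.1179 0.0439] warmer -57.9 -94.9 z 44.0
other 266 [464. 141.] [0.4429 0.3057 0.044 ] warmer -57.5 93.8 z 44.0
other 157 [432. 327.] [0.5567 0.3173 0.0437] warmer 56.9 94.0 z 43.7
other 76 [129. 325.] [0.5739 0.129  0.0437] warmer 55.4 -95.0 z 46.0
dot 93 [392. 368.] [0.5647 0.2826 0.0728] warmer 61.4 58.8 z 84.7
```

Call:
drive_tool --pt "0 0.001 0.0005 0 0 0 -1" --pt "0 0.001 0.0005 0 0 0 -1" --pt "0 0 0 0 0 0 -1" --pt "0 0 0 0 0 0 -1"

```text
t: 36.3
tcp_pos: [0.5112, 0.2128, 0.0919]
tool_rot: [-0.05, 0.999, -0.001, 0.003]
force: [0.1, -0.6, 9.2]
finger_gap: 0.154
gripper_force: 119.2
```

Run:
```python
from cover import *; from go import go
go(.5094,.2181,.13,5.67); d=snap('wrist'); est(d); dots(d)
```

```text
t 36.3 tcp [0.5112 0.2128 0.0919] yaw 5.79 F [ 0.1 -0.6  9.2] gap 0.154 gf 119.2 q6 -1.48
turn [-0.08  0.33  0.12] shift [ 0.0013  0.0055 -0.0381]
roll deg 3.29 yaw 0.12 under y -1.9 x 0.2 edge z -y 24.7 +y 34.7 dots 64.3 71.0
dot 1744 [148. 140.] [0.4562 0.1507 0.0643] warmer -59.6 -61.8 z 64.3
dot 1979 [409. 143.] [0.4445 0.2655 0.0709] warmer -59.9 53.6 z 71.0
other 161 [ 99. 140.] [0.4615 0.1181 0.0438] warmer -57.6 -94.8 z 43.9
other 308 [465. 142.] [0.4429 0.3059 0.044 ] warmer -57.5 94.0 z 44.1
other 205 [432. 327.] [0.5564 0.3174 0.0438] warmer 56.6 94.2 z 44.4
other 90 [128. 325.] [0.5731 0.1293 0.0437] warmer 54.6 -94.7 z 48.6
dot 90 [392. 368.] [0.5647 0.2834 0.0716] warmer 61.5 59.5 z 83.2
```

Call:
drive_tool --pt "0 0.002 0.001 0.8 0 0 -1" --pt "0 0.001 0.001 0.8 0 0 -1" --pt "0 0 0 0 0 0 -1" --pt "0 0 0 0 0 0 -1"

```text
t: 36.75
tcp_pos: [0.5108, 0.2153, 0.0891]
tool_rot: [-0.051, 0.999, -0.015, 0.003]
force: [2.7, -3.8, 5.4]
finger_gap: 0.145
gripper_force: 118.6
```

Run:
```python
from cover import *; from go import go
go(.5094,.2181,.13,5.67); d=snap('wrist'); est(d); dots(d)
```

```text
t 36.75 tcp [0.5108 0.2153 0.0891] yaw 5.83 F [ 2.7 -3.8  5.4] gap 0.145 gf 118.6 q6 -1.43
turn [-1.73  0.29  0.17] shift [ 0.0012  0.003  -0.0409]
roll deg 1.02 yaw 0.21 under y -1.8 x 0.1 edge z -y 25.3 +y 28.4 dots 63.8 65.8
dot 1756 [147. 141.] [0.4559 0.1522 0.0638] warmer -59.7 -60.3 z 63.8
dot 1938 [409. 142.] [0.4441 0.2673 0.0659] warmer -60.1 55.5 z 65.8
other 188 [ 97. 140.] [0.4612 0.1183 0.0439] warmer -57.8 -94.6 z 44.0
other 501 [467. 143.] [0.4431 0.3045 0.0438] warmer -57.4 92.6 z 43.8
other 356 [433. 330.] [0.5543 0.3169 0.0434] warmer 54.5 93.9 z 43.8
other 101 [127. 326.] [0.5739 0.1295 0.0439] warmer 55.4 -94.5 z 46.4
dot 83 [391. 367.] [0.5648 0.2855 0.0662] warmer 61.8 61.6 z 77.6
```

Call:
drive_tool --pt "0 0.001 0.001 0.5 0 0 -1" --pt "0 0.001 0.001 0.5 0 0 -1" --pt "0 0 0.001 0 0 0 -1" --pt "0 0 0 0 0 0 -1" --pt "0 0 0 0 0 0 -1"

```text
t: 37.3
tcp_pos: [0.5104, 0.2173, 0.0867]
tool_rot: [-0.051, 0.998, -0.024, 0.004]
force: [1.3, -3.1, 10.1]
finger_gap: 0.15
gripper_force: 119.3
```

Run:
```python
from cover import *; from go import go
go(.5094,.2181,.13,5.67); d=snap('wrist'); est(d); dots(d); np.savez('w17.npz',**d)
```

```text
t 37.3 tcp [0.5104 0.2173 0.0867] yaw 5.84 F [ 1.3 -3.1 10.1] gap 0.15 gf 119.3 q6 -1.4
turn [-2.72  0.27  0.17] shift [ 0.0009  0.0009 -0.0433]
roll deg -0.03 yaw 0.64 under y -0.2 x -0.5 edge z -y 24.7 +y 24.6 dots 62.7 62.6
dot 1765 [146. 141.] [0.4556 0.1536 0.0627] warmer -59.9 -58.9 z 62.7
dot 1612 [412. 141.] [0.4427 0.2702 0.0626] warmer -61.2 58.5 z 62.6
other 269 [ 96. 140.] [0.4609 0.1192 0.0442] warmer -58.0 -93.6 z 44.2
other 512 [466. 145.] [0.4432 0.3038 0.044 ] warmer -57.4 91.8 z 43.9
other 275 [432. 332.] [0.5525 0.3159 0.0435] warmer 52.6 93.1 z 44.1
other 145 [126. 327.] [0.5739 0.1302 0.044 ] warmer 55.5 -93.8 z 46.3
dot 81 [391. 367.] [0.5645 0.2872 0.0626] warmer 61.7 63.3 z 73.6
```

Call:
drive_tool --pt "0 0 0.002 0 0 0 -1" --pt "0 0 0.002 0 0 0 -1" --pt "0 0 0 0 0 0 -1" --pt "0 0 0 0 0 0 -1"

```text
t: 37.75
tcp_pos: [0.5104, 0.2173, 0.0866]
tool_rot: [-0.051, 0.998, -0.024, 0.004]
force: [-6.4, -4.5, 37.2]
finger_gap: 0.145
gripper_force: 122.9
```

Call:
drive_tool --pt "0 0 -0.003 0 0 0 -0.5" --pt "0 0 0 0 0 0 -0.2" --pt "0 0 0 0 0 0 -0.2" --pt "0 0 0 0 0 0 -0.2" --pt "0 0 -0.04 0 0 0 -0.2" --pt "0 0 -0.04 -2.7 0.3 0 -0.2" --pt "0.02 0 -0.03 0 0 0 -0.2" --pt "0.01 0 0 0 0 0 -1" --pt "0 0 0 0 0 0 -1" --pt "0 0 0 0 0 0 -1"

```text
t: 38.75
tcp_pos: [0.478, 0.2188, 0.1929]
tool_rot: [-0.05, 0.999, 0.001, -0.003]
force: [0.2, 0.3, -0.4]
finger_gap: -0.001
gripper_force: 0.0
```

Run:
```python
from cover import *; from go import go
go(.5094,.2181,.13,5.67); d=snap('wrist'); est(d); dots(d); np.savez('w18.npz',**d); save(d,'w18.png',(90,100,470,370),2)
d=snap('top'); dots(d)
```

```text
t 38.75 tcp [0.478  0.2188 0.1929] yaw 5.75 F [ 0.2  0.3 -0.4] gap -0.001 gf 0.0 q6 -1.46
turn [ 0.08 -0.32  0.08] shift [-0.0312 -0.0038  0.0629]
roll deg -0.02 yaw 0.38 under y -0.8 x -0.5 edge z -y 26.8 +y 26.7 dots 64.7 64.7
dot 588 [189. 168.] [0.4554 0.1534 0.0648] warmer -60.1 -59.1 z 64.7
dot 567 [344. 167.] [0.4431 0.2693 0.0647] warmer -60.9 57.5 z 64.7
other 181 [155. 166.] [0.4605 0.1207 0.0442] warmer -58.3 -92.1 z 44.1
other 244 [379. 166.] [0.4431 0.3024 0.0433] warmer -57.7 90.5 z 42.8
other 143 [168. 291.] [0.5767 0.1321 0.0438] warmer 58.5 -92.2 z 43.2
other 161 [367. 290.] [0.5579 0.3138 0.0435] warmer 57.8 90.4 z 43.0
dot 379 [200. 304.] [0.5736 0.1664 0.0646] warmer 58.8 -57.8 z 68.4
dot 420 [334. 305.] [0.5628 0.2808 0.0645] warmer 59.3 57.1 z 65.7
dot 42 [190. 205.] [0.5764 0.1646 0.0642] warmer 61.4 -59.9 z 64.4
dot 45 [194. 252.] [0.4567 0.1518 0.064 ] warmer -59.0 -60.8 z 64.2
```

View pics/w18.png

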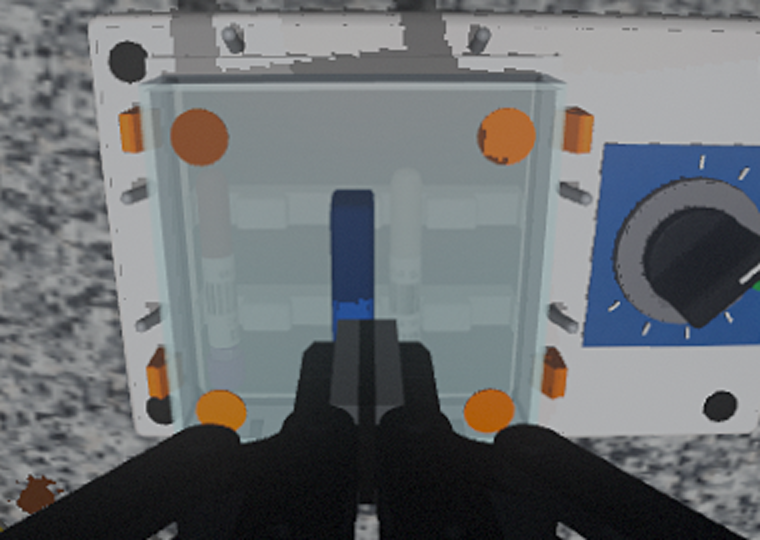

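All four dots stand level at 64.7 mm and the cover is held down with nobody pressing. The catches at (130,130), (578,130), (157,372), (553,372) look sprung in. I'll compare their outer edges with the earlier views.

Run:
```python
from h import *
o=np.array((.5094,.2181));a=.099;c,s=np.cos(a),np.sin(a)
for n in ['w1','w6','w9','w13','w16','w17','w18']:
    d=load(n+'.npz'); P=cloud(d); out=[]
    for x in blobs(d,(8,150,40),(22,255,255),40):
        p=P[x[3]]; q=p[:,:2]-o; X=c*q[:,0]+s*q[:,1]; Y=-s*q[:,0]+c*q[:,1]; Z=p[:,2]
        if np.nanmedian(Z)<.055 and abs(np.nanmedian(Y))>.08 and abs(np.nanmedian(Y))<.1 and abs(abs(np.nanmedian(X))-.058)<.008:
            m=Z>.0425; out.append(((np.nanmedian(X)*1e3).round(),(np.nanpercentile(abs(Y[m]),[5,95])*1e3*np.sign(np.nanmedian(Y))).round(1).tolist(),int(m.sum()),'zr',(np.nanpercentile(Z,[5,95])*1e3).round(1).tolist()))
    print(n,*out,sep='\n   ')
```

```text
w1
   (np.float64(-58.0), [-88.7, -95.2], 96, 'zr', [33.5, 45.3])
   (np.float64(-56.0), [91.2, 95.5], 44, 'zr', [42.7, 45.6])
   (np.float64(58.0), [-89.0, -95.7], 72, 'zr', [33.4, 45.2])
   (np.float64(58.0), [88.9, 96.0], 74, 'zr', [36.3, 45.1])
w6
   (np.float64(-58.0), [-88.6, -95.7], 241, 'zr', [33.5, 45.4])
   (np.float64(-54.0), nan, 0, 'zr', [32.3, 36.7])
   (np.float64(-57.0), [90.4, 96.1], 183, 'zr', [42.6, 45.5])
   (np.float64(58.0), [-89.0, -95.7], 165, 'zr', [33.7, 45.2])
   (np.float64(58.0), [89.0, 95.7], 156, 'zr', [33.6, 45.1])
w9
   (np.float64(-58.0), [-88.7, -95.9], 229, 'zr', [35.1, 45.4])
   (np.float64(-56.0), [89.3, 95.8], 146, 'zr', [33.1, 45.2])
   (np.float64(58.0), [88.7, 95.5], 139, 'zr', [33.2, 44.9])
   (np.float64(58.0), [-73.4, -73.5], 8, 'zr', [33.6, 153.0])
w13
   (np.float64(-58.0), [-90.7, -95.7], 103, 'zr', [43.1, 46.0])
   (np.float64(-58.0), [90.4, 95.7], 112, 'zr', [42.9, 45.7])
   (np.float64(58.0), [-91.1, -96.0], 70, 'zr', [26.2, 45.3])
   (np.float64(58.0), [90.3, 95.7], 77, 'zr', [42.7, 45.4])
w16
   (np.float64(-58.0), [92.6, 96.2], 123, 'zr', [42.5, 45.3])
   (np.float64(-58.0), [-91.4, -96.1], 112, 'zr', [42.5, 45.5])
   (np.float64(58.0), [-91.4, -96.1], 93, 'zr', [43.1, 45.0])
w17
   (np.float64(-58.0), [-90.9, -96.0], 264, 'zr', [43.0, 45.5])
   (np.float64(-57.0), [89.0, 95.9], 464, 'zr', [42.2, 45.6])
   (np.float64(52.0), [88.9, 95.8], 193, 'zr', [34.7, 45.3])
   (np.float64(55.0), [-90.0, -96.1], 136, 'zr', [42.0, 45.8])
w18
   (np.float64(-58.0), [-88.9, -96.0], 177, 'zr', [42.7, 45.6])
   (np.float64(-58.0), [89.2, 95.9], 157, 'zr', [39.0, 45.4])
   (np.float64(58.0), [-89.1, -95.9], 124, 'zr', [41.9, 45.4])
   (np.float64(58.0), [89.0, 95.5], 110, 'zr', [39.8, 45.3])
  return np.nanmean(a, axis, out=out, keepdims=keepdims)
```

```bash
python3 go.py .4556 .1538 .0855 5.67
```

```text
t 38.85 tcp [0.4786 0.2189 0.1928] yaw 5.74 F [0.  0.6 0.1] gap -0.001 gf 0.0 q6 -1.46
turn [ 0.09 -0.32  0.07] shift [ 0.0293 -0.0625  0.1073]
```

Call:
drive_tool --pt "0.015 -0.031 0 0 -0.3 0 -1" --pt "0.0143 -0.0315 0 0 0 0 -1" --pt "0 0 0.04 0 0 0 -1" --pt "0 0 0.04 0 0 0 -1" --pt "0 0 0.0273 0 0 0 -1" --pt "0 0 0.005 0 0 0 -1" --pt "0 0 0.003 0 0 0 -1" --pt "0 0 0.002 0 0 0 -1" --pt "0 0 0 0 0 0 -1"

```text
t: 39.75
tcp_pos: [0.4561, 0.1542, 0.0776]
tool_rot: [-0.05, 0.999, 0.001, 0.001]
force: [-1.5, 0.2, 3.3]
finger_gap: 0.004
gripper_force: 1.3
```

Call:
drive_tool --pt "0 0 -0.012 0 0 0 -1" --pt "-0.04 0 0 0 0 0 -1" --pt "-0.04 0 0 0 0 0 -1" --pt "-0.04 0 0 0 0 0 -1" --pt "0 0 0 0 0 0 -1" --pt "0 0 0.006 0 0 0 -1" --pt "0 0 0.004 0 0 0 -1" --pt "0 0 0.002 0 0 0 -1" --pt "0 0 0 0 0 0 -1"

```text
t: 40.65
tcp_pos: [0.574, 0.1661, 0.077]
tool_rot: [-0.05, 0.999, 0.001, -0.0]
force: [-0.7, 0.3, 3.2]
finger_gap: 0.003
gripper_force: 1.3
```

Call:
drive_tool --pt "0 0 -0.012 0 0 0 -1" --pt "0 0.04 0 0 0 0 -1" --pt "0 0.04 0 0 0 0 -1" --pt "0 0.036 0 0 0 0 -1" --pt "0 0 0 0 0 0 -1" --pt "0 0 0.006 0 0 0 -1" --pt "0 0 0.004 0 0 0 -1" --pt "0 0 0.002 0 0 0 -1" --pt "0 0 0 0 0 0 -1"

```text
t: 41.55
tcp_pos: [0.5638, 0.2804, 0.0771]
tool_rot: [-0.049, 0.999, 0.001, 0.0]
force: [-1.0, -0.1, 2.3]
finger_gap: 0.004
gripper_force: 1.3
```

Call:
drive_tool --pt "0 0 -0.012 0 0 0 -1" --pt "0.04 0 0 0 0 0 -1" --pt "0.04 0 0 0 0 0 -1" --pt "0.04 0 0 0 0 0 -1" --pt "0 0 0 0 0 0 -1" --pt "0 0 0.006 0 0 0 -1" --pt "0 0 0.004 0 0 0 -1" --pt "0 0 0.002 0 0 0 -1" --pt "0 0 0 0 0 0 -1"

```text
t: 42.45
tcp_pos: [0.4462, 0.2697, 0.0769]
tool_rot: [-0.05, 0.999, 0.001, 0.002]
force: [0.7, -0.1, 3.0]
finger_gap: 0.0
gripper_force: 1.3
```

Call:
drive_tool --pt "0 0 -0.03 0 0 0 -1" --pt "-0.03 -0.03 -0.04 0 0 0 -1" --pt "0 -0.025 -0.04 0 0 0 -1" --pt "0 0 0 0 0 0 -1" --pt "0 0 0 0 0 0 -1"

```text
t: 42.95
tcp_pos: [0.4758, 0.2209, 0.1821]
tool_rot: [-0.049, 0.999, 0.001, 0.002]
force: [0.9, 0.1, 0.0]
finger_gap: -0.005
gripper_force: 0.0
```

Run:
```python
from cover import *; from go import go
go(.4941,.3713,.19,5.67); d=snap('wrist'); est(d); dots(d); np.savez('w19.npz',**d)
```

```text
t 42.95 tcp [0.4758 0.2209 0.1821] yaw 5.64 F [0.9 0.1 0. ] gap -0.005 gf 0.0 q6 -1.45
turn [ 0.13  0.23 -0.03] shift [-0.0331  0.1478 -0.0079]
roll deg -0.03 yaw 0.79 under y -0.0 x -0.8 edge z -y 26.8 +y 26.7 dots 64.7 64.7
dot 638 [182. 172.] [0.4555 0.1535 0.0648] warmer -60.0 -59.0 z 64.7
dot 494 [345. 170.] [0.4422 0.2707 0.0647] warmer -61.7 58.9 z 64.7
other 259 [380. 169.] [0.4429 0.3026 0.0434] warmer -57.8 90.7 z 42.9
other 176 [147. 169.] [0.4606 0.1206 0.0441] warmer -58.2 -92.2 z 44.2
other 137 [163. 297.] [0.5764 0.1325 0.0438] warmer 58.2 -91.8 z 43.9
other 172 [367. 297.] [0.5581 0.314  0.0435] warmer 57.9 90.7 z 43.1
dot 208 [195. 308.] [0.5699 0.1662 0.0645] warmer 55.1 -57.6 z 73.1
dot 360 [332. 311.] [0.5605 0.2794 0.0645] warmer 56.9 55.9 z 73.8
```

The cover is on. Now the dial: I'll measure its bar angle.

```bash
cat > dial.py <<'E'
from h import *
def dial(d,o=(.5094,.2181),a=.099):
    P=cloud(d); c,s=np.cos(a),np.sin(a); q=P[:,:,:2]-np.array(o); X=c*q[...,0]+s*q[...,1]; Y=-s*q[...,0]+c*q[...,1]-.154; Z=P[...,2]
    m=(np.hypot(X,Y)<.03)&(Z>.062)&(Z<.075); g=np.array([X[m].mean(),Y[m].mean()])
    r=cv2.minAreaRect(np.c_[X[m],Y[m]].astype(np.float32)*1000); v=np.linalg.svd(np.c_[X[m],Y[m]]-g,full_matrices=False)[2][0]
    w=m&(d['image'].min(2)>130); wv=np.array([X[w].mean(),Y[w].mean()])-g if w.any() else v
    v=v*np.sign(v@wv); print('n',m.sum(),'rect',r,'center err mm',g*1e3,'ztop',np.percentile(Z[m],95),'white',w.sum(),wv*1e3,'theta',np.arctan2(v[1],-v[0]), 'theta white',np.arctan2(wv[1],-wv[0]))
    G=blobs(d,(45,100,40),(85,255,255),5)
    for x in G:
        p=x[1][:2]-np.array(o); gx,gy=c*p[0]+s*p[1],-s*p[0]+c*p[1]-.154
        if np.hypot(gx,gy)<.06: print('green',gx*1e3,gy*1e3,np.arctan2(gy,-gx))
E
python3 - <<'E'
from dial import *
dial(load('w1.npz')); dial(load('w6.npz')); dial(load('w19.npz'))
E
```

```text
n 566 rect ((-0.16310501098632812, -0.5964183807373047), (14.374667167663574, 44.5081901550293), 44.06590270996094) center err mm [-0.91697974 -0.98537481] ztop 0.06862561245452986 white 29 [-7.41907554  9.50465359] theta 0.80609262616412 theta white 0.908013905147171
green 18.038831151446175 38.50238971035852 2.0089377333829
n 1367 rect ((-0.01641368865966797, -0.8596267700195312), (15.589971542358398, 45.80341339111328), 44.71830749511719) center err mm [-0.51997853 -1.86457756] ztop 0.0685717277865332 white 74 [-7.61342034 10.65076768] theta 0.7733911609383862 theta white 0.9501907486337409
green 18.304588258689012 38.63259061284799 2.013274984042451
n 999 rect ((-0.08282947540283203, -0.6094779968261719), (14.691709518432617, 45.302978515625), 45.04421615600586) center err mm [-0.97010171 -1.66295928] ztop 0.06850909316856414 white 47 [-6.60730171  9.73258432] theta 0.775188880817513 theta white 0.9743827765751891
green 18.871610189037234 40.128872819716584 2.0103825262199098
```

Call:
drive_tool --pt "-0.011 0.049 0 0 0 0 -0.2" --pt "-0.011 0.049 0 0 0 0 -0.2" --pt "-0.011 0.049 0 0 0 0 -0.2" --pt "0 0 0 0 0 8 -0.2" --pt "0 0 0 0 0 8 -0.2" --pt "0 0 0 0 0 8 -0.2" --pt "0 0 0 0 0 8 -0.2" --pt "0 0 0 0 0 8 -0.2" --pt "0 0 0 0 0 5 -0.2" --pt "0 0 0 0 0 0 -0.2"

```text
t: 44.0
tcp_pos: [0.4913, 0.3705, 0.1794]
tool_rot: [0.335, 0.942, -0.0, -0.001]
force: [-0.2, -0.3, 1.1]
finger_gap: 0.401
gripper_force: 0.0
```

```bash
python3 go.py .4943 .3707 .1 -39.3
```

```text
t 44.0 tcp [0.4913 0.3705 0.1794] yaw -39.18 F [-0.2 -0.3  1.1] gap 0.401 gf 0.0 q6 -0.42
turn [-0.07 -0.11  0.12] shift [-0.0022  0.002   0.0794]
```

Call:
drive_tool --pt "-0.0022 0.002 0.04 0 0 0 -0.2" --pt "0 0 0.04 0 0 0 -0.2" --pt "0 0 0 0 0 0 -0.2" --pt "0 0 0 0 0 0 -0.2"

```text
t: 44.4
tcp_pos: [0.495, 0.3705, 0.1005]
tool_rot: [0.335, 0.942, -0.0, -0.001]
force: [0.1, 0.4, -0.3]
finger_gap: 0.402
gripper_force: 0.0
```

Run:
```python
from dial import *; from go import go
go(.4943,.3707,.0575,-39.3); d=snap('wrist'); dial(d)
```

```text
t 44.4 tcp [0.495  0.3705 0.1005] yaw -39.17 F [ 0.1  0.4 -0.3] gap 0.402 gf 0.0 q6 -0.43
turn [-0.03 -0.08  0.13] shift [ 0.0007 -0.0003  0.043 ]
n 2115 rect ((0.04274749755859375, 0.29941558837890625), (13.588501930236816, 45.37887191772461), 45.865562438964844) center err mm [-1.193093   1.7521362] ztop 0.06869760829710643 white 0 [ 718.90578631 -695.10752435] theta -2.3730231969203714 theta white -2.3730231969203714
green 18.319714506709413 38.454870527296514 2.015382379453647
```

Call:
drive_tool --pt "0.0005 -0.0003 0.025 0 0 0 -0.2" --pt "0 0 0.018 0 0 0 -0.2" --pt "0 0 0 0 0 0 -0.2" --pt "0 0 0 0 0 0 -1" --pt "0 0 0 0 0 0 -1" --pt "0 0 0 0 0 0 -1" --pt "0 0 0 0 0 0 -1" --pt "0 0 0 0 0 0 -1" --newtons 50

```text
t: 45.25
tcp_pos: [0.4958, 0.3705, 0.0608]
tool_rot: [0.336, 0.942, 0.001, 0.001]
force: [-2.1, -2.0, 6.0]
finger_gap: 0.149
gripper_force: 50.9
```

Call:
drive_tool --pt "0 0 0 0 0 8 -1" --pt "0 0 0 0 0 8 -1" --pt "0 0 0 0 0 8 -1" --pt "0 0 0 0 0 8 -1" --pt "0 0 0 0 0 8 -1" --pt "0 0 0 0 0 8 -1" --pt "0 0 0 0 0 8 -1" --pt "0 0 0 0 0 8 -1" --pt "0 0 0 0 0 5.7 -1" --pt "0 0 0 0 0 0 -1"

```text
t: 46.25
tcp_pos: [0.4947, 0.37, 0.0608]
tool_rot: [0.814, 0.58, 0.0, -0.0]
force: [-4.2, -3.5, 8.2]
finger_gap: 0.148
gripper_force: 51.2
```

```bash
python3 go.py .4943 .3707 .0575 -108.9
```

```text
t 46.25 tcp [0.4947 0.37   0.0608] yaw -109.03 F [-4.2 -3.5  8.2] gap 0.148 gf 51.2 q6 0.79
turn [ 0.01 -0.04 -0.13] shift [ 0.0005 -0.0006  0.0033]
```

Call:
drive_tool --pt "0 0 0 0 0 0 -0.5" --pt "0 0 0 0 0 0 -0.2" --pt "0 0 0 0 0 0 -0.2" --pt "0 0 0 0 0 0 -0.2" --pt "0 0 -0.04 0 0 0 -0.2" --pt "0 0 -0.04 0 0 0 -0.2" --pt "0 0 -0.04 0 0 0 -0.2" --pt "0 0 -0.03 0 0 0 -0.2" --pt "0 0 0 0 0 0 -0.2" --pt "0 0 0 0 0 0 -0.2"

```text
t: 47.25
tcp_pos: [0.4954, 0.3706, 0.2092]
tool_rot: [0.814, 0.581, 0.002, -0.0]
force: [-0.1, 0.9, -0.2]
finger_gap: 0.398
gripper_force: 0.0
```

Run:
```python
from dial import *; from cover import *
s=manip.sense(); print(s['t'],s['tcp_pos']); d=snap('wrist'); dial(d); dots(d); dots(snap('top'))
```

```text
47.25 [0.49543675 0.37063242 0.20916357]
n 895 rect ((0.7698211669921875, 0.9345855712890625), (44.378868103027344, 13.748885154724121), 64.93502044677734) center err mm [0.96489373 1.74272059] ztop 0.06881271013452439 white 0 [-425.3615794  -905.02349515] theta -1.1314349538042734 theta white -1.1314349538042734
green 18.613270690792092 38.53404982057579 2.020779551014032
other 148 [357. 225.] [0.5582 0.3164 0.0441] warmer 58.3 93.0 z 43.7
dot 406 [378. 266.] [0.5634 0.2817 0.0647] warmer 60.0 58.0 z 64.8
other 142 [244. 272.] [0.445  0.3051 0.0442] warmer -55.5 92.9 z 49.9
dot 352 [256. 315.] [0.4442 0.2693 0.0649] warmer -59.8 57.4 z 64.9
dot 45 [190. 205.] [0.5764 0.1643 0.0637] warmer 61.3 -60.1 z 63.4
dot 46 [144. 211.] [0.5628 0.2797 0.0642] warmer 59.3 56.0 z 64.2
dot 48 [194. 252.] [0.4567 0.1518 0.0642] warmer -59.0 -60.8 z 64.5
dot 50 [147. 258.] [0.4437 0.2676 0.0639] warmer -60.5 55.8 z 63.6
```

```bash
python3 -c "
from station import manip
print(manip.sign_off())"
```

```text
the job is handed in; nothing more can be done
None
```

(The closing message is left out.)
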